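# Make up the plating kit and the weighing kit

### The arm

A 6-joint arm with a two-finger parallel gripper is mounted at the origin on a cart in front of the work surface, level with it; the furniture and walls round the work are solid. World frame = base frame: x ahead of the robot, y to its left, z up, the work surface at z = 0. Lengths are in m, angles in rad, forces in N, time in s.
With the tool pointing down it reaches from about 0.375 to 0.825 m from the base axis. Payload 5.5 kg.
Tool frame: the origin (TCP) lies midway between the tips of the shut fingers; the grasp point (between the pads) lies 19 mm behind it; z points along the fingers, x is the direction in which the jaws open and shut, and the axes are right-handed (so a half turn about z gives the same grasp; the last joint's range is limited). The gripper opens to 85 mm and grips with 20 to 120 N. Pads are 22 mm wide; open, the fingers measure 114 mm over their backs; the gripper's body (76 mm by 85 mm) begins 54 mm behind the grasp point. The pads swing forward as they close: fully open they stand 13 mm farther back than shut.
Start: joints at [1.33, 0.314, -0.047, 1.21, 0, 1.571], TCP at [0.143, 0.583, 0.231] pointing down, gripper open.
Joint ranges: [-2.67, 2.67], [-0.69, 1.73], [-1.03, 1.25], [-2.08, 2.16], [-1.42, 1.45], [-3.14, 3.14]. Speed limits (rad/s): [2.39, 2.39, 3.01, 3.14, 3.14, 3.14].

### API

Orientations are given as [roll, pitch, yaw] about the fixed x, y, z axes, in that order (R = Rz(yaw) Ry(pitch) Rx(roll)).
In Python, from rig import sense, grab_frame, camera_info, manip gives the robot as it stands.
- The arm moves only by the tool play_rows, never from a script. Its argument "steps" is a list of rows, each an object of numbers: "wx", "wy", "wz": the turn, a rotation vector about the tool's x, y, z as a fraction of full scale; "dx", "dy", "dz": the shift along the tool's x, y, z as a fraction of full scale; "gripper": the gripper command: -1 is fully open, 1 is shut, values between are in proportion. In form: [{"wx": .., "wy": .., "wz": .., "dx": .., "dy": .., "dz": .., "gripper": ..}, ...]. A call has 1 to 20 rows; each row shifts and turns the commanded pose from where the row before left it, along the tool's axes as they then stand; what a row does not reach is not made up. Full scale, the value 1, is 500 mm for a shift and 90 degrees for a turn. A row lasts 1/10 s, in which the tool goes at most 50 mm and 8.59 degrees, less where a joint would pass 70% of its speed; a pose out of reach is approached as far as the arm can. A call with a number of a shift or a turn outside -1 to 1 is refused whole. A call with a gripper value outside its range is refused whole. The fingers move at their own pace and stop on an object; the grip force is fixed at half the most. Time passes only in rows, so rows that do not move let the fingers close. It gives the time, the measured TCP pose, the force and the opening at its end, in the units of the state.
- sense(): the state, without advancing time (a new reading comes with each control period).
- grab_frame(name): name is "scene" or "side" or "wrist"; returns (picture, depth): 480x640x3 uint8, red, green, blue; 480x640 float32, m along the optical axis (not along the pixel's ray), 0 where there is no reading.
- camera_info(name): a dict with "K" (3x3 intrinsics, pixels), "dist" ([k1, k2, p1, p2, k3] as OpenCV has them; the pictures are not rectified), "rvec" (rotation vector, rad) and "tvec" (3), from world to camera coordinates, as OpenCV has them; the wrist camera has in their place "hand_eye" (4x4, takes a point from camera to tool coordinates, whose origin is the TCP and whose axes are the tool frame's). Camera axes: x right, y down, z forward; pixel columns grow to the right and rows downward; lengths in m; the calibration is good to about 2 mm. A picture is of the moment at which its call begins: read the wrist's pose just before it. camera_info takes no time and is no camera call.
- manip.finish_job(): hands the job in, once; it reports no verdict.
The state is a dict: "time_s": time; "joints": joint angles; "qd": joint speeds; "joint_torque": joint torques, N m; "tool_pos": TCP position; "tcp_rot": TCP orientation; "wrist_force": force on the tool from outside, world axes, zero at the start; "wrist_torque": the same for the moment, N m; "grip_width": finger opening in m.
Only numpy, scipy, OpenCV 4.12 (cv2) and the standard library are available. Lean on these libraries where they do the work, as an engineer would, in place of code of your own. Each camera call takes 0.05 s, during which the arm holds its last target.

### The job

Make up two kits from the stock standing in the middle of the bench: into the long tray with three pockets go the petri dish, the roll of sealing film and the small vial, and into the short tray with two pockets go the white screw-lid jar and the 100 g check weight. Seat each thing upright and fully down in the foam pocket cut to its size, and let go of it; leave the glass beaker and the conical flask where they stand.

Things in the scene. Friction and masses are not known exactly. Their poses are not given: they have to be found in the camera images.
- plating_tray: Long tray, 100 x 216 mm, white shell, dark foam with 3 round pockets in a row; fixed. Origin: centre of underside, z up, y along its length. Foam top z = 21 mm. Pockets at x = 0 (floors grey or white): dish y = +57 mm, 67 mm across, 5 mm deep (floor z = 16 mm); film roll y = -17 mm, 65 mm across; vial y = -77 mm, 25 mm across; these two 15 mm deep (floor z = 6 mm).
- weighing_tray: Short tray of the same make, 106 x 160 mm, with 2 round pockets; fixed. Origin: centre of underside, z up, y along its length. Foam top at z = 21 mm (rim 1.5 mm lower). Pockets at x = 0: jar y = +26 mm, 73 mm across; check weight y = -50 mm, 29 mm across; both 15 mm deep (floor z = 6 mm).
- dish: Petri dish with its lid on (one rigid piece), clear white plastic, 60 mm across, 16 mm high. Origin at the centre of its underside, z up. In its pocket 11 mm of it stand above the foam: grip it by the upper part of its rim. All five things stand upright on the bench at the start.
- film: Roll of sealing film on a card core, standing on end: white cylinder 58 mm across, 50 mm high. Origin at the centre of its underside, z up.
- vial: Small glass vial with a black cap, 18 mm across, 44 mm high. Origin at the centre of its underside, z up.
- jar: White wide-mouth plastic jar with a screw lid and a paper label, 66 mm across, 83 mm high. Origin at the centre of its underside, z up. Next to the check weight in its tray it is the tall neighbour.
- weight: 100 g metal check weight: cylinder 22 mm across with a narrower knob on top, 44 mm high in all (to the fingers it is 22 mm across over its whole height). Origin at the centre of its underside, z up.
- beaker: Empty glass beaker, 52 mm across, 60 mm high, among the stock; it stays where it stands. Origin at the centre of its underside, z up.
- flask: Empty conical glass flask, 63 mm across its foot, narrow neck, 103 mm high, among the stock; it stays where it stands. Origin at the centre of its underside, z up.
There are look-alikes about, which are no part of the job. What is shaped like the dish but blue or yellow is not meant.

How it is judged:
At the end, for the whole second after the job is handed in: Each of the five in its own pocket of its own tray: within 8 mm of the pocket's centre along each tray axis, underside within 3 mm of the floor, upright within 0.12 rad, released, at rest; beaker and flask upright, at rest, within 25 mm of where they stood (x of dish in the frame of plating_tray between -0.008 and 0.008 m and y of dish in the frame of plating_tray between 0.049 and 0.065 m and z of dish in the frame of plating_tray between 0.013 and 0.019 m and angle between each of dish, film, vial, jar, weight, beaker, flask's own z axis and vertical below 0.12 rad and linear speed of each of dish, film, vial, jar, weight, beaker, flask below 0.02 m/s and contact force between each of dish, film, vial, jar, weight and the fingers below 0.1 N and x of film in the frame of plating_tray between -0.008 and 0.008 m and y of film in the frame of plating_tray between -0.025 and -0.009 m and z of film in the frame of plating_tray between 0.003 and 0.009 m and x of vial in the frame of plating_tray between -0.008 and 0.008 m and y of vial in the frame of plating_tray between -0.085 and -0.069 m and z of vial in the frame of plating_tray between 0.003 and 0.009 m and x of jar in the frame of weighing_tray between -0.008 and 0.008 m and y of jar in the frame of weighing_tray between 0.018 and 0.034 m and z of jar in the frame of weighing_tray between 0.003 and 0.009 m and x of weight in the frame of weighing_tray between -0.008 and 0.008 m and y of weight in the frame of weighing_tray between -0.058 and -0.042 m and z of weight in the frame of weighing_tray between 0.003 and 0.009 m and distance of each of beaker, flask from where it was at the start of the episode below 0.025 m); the robot touches nothing.
It fails at once if the glass beaker was knocked over or carried off (angle between beaker's own z axis and vertical above 0.5 rad or distance of beaker from where it was at the start of the episode above 0.05 m).
It fails at once if the conical flask was knocked over or carried off (angle between flask's own z axis and vertical above 0.5 rad or distance of flask from where it was at the start of the episode above 0.05 m).
It also fails if it takes over 115 s, if anything falls off the work surface, if the arm or the gripper's body presses on something with over 40 N, if the wrist force passes 120 N, or if a joint passes its speed limit or range.

## Working session

There is one attempt and no reset: what is moved stays moved. The work goes in short steps, Python scripts to look and compute and a tool call to move; the robot and the scene stay as the last step left them, time stands still between calls to the robot, and variables do not carry over. Pictures are saved under pics/ and viewed, and the job is handed in when it is done.

Besides the shell and the picture viewer there is one more tool, called after "Request:" in YAML: its name, and indented under it one key for each argument. play_rows: Moves the arm, as the interface text tells. Its arguments: {"type":"object","properties":{"steps":{"type":"array","items":{"type":"object","properties":{"wx":{"type":"number"},"wy":{"type":"number"},"wz":{"type":"number"},"dx":{"type":"number"},"dy":{"type":"number"},"dz":{"type":"number"},"gripper":{"type":"number"}}}}},"required":["steps"]}

```bash
ls; mkdir -p pics; cat > h.py <<'E'
import numpy as np, cv2
from rig import sense, grab_frame, camera_info, manip
from scipy.spatial.transform import Rotation as Rn
def save(n,p): cv2.imwrite('pics/'+n,p[:,:,::-1])
def world(name,depth,uv,info=None,st=None):
    ci=info or camera_info(name)
    K=np.array(ci['K'],float);d=np.array(ci['dist'],float)
    uv=np.atleast_2d(np.array(uv,float))
    n=cv2.undistortPoints(uv.reshape(-1,1,2),K,d).reshape(-1,2)
    z=np.array([depth[int(round(v)),int(round(u))] for u,v in uv]) if not np.isscalar(depth) else np.full(len(uv),depth)
    pc=np.c_[n*z[:,None],z]
    if 'rvec' in ci:
        R=cv2.Rodrigues(np.array(ci['rvec'],float))[0];t=np.array(ci['tvec'],float).ravel()
        return (pc-t)@R
    T=np.array(ci['hand_eye']);pt=pc@T[:3,:3].T+T[:3,3]
    Rt=Rn.from_euler('xyz',st['tcp_rot']).as_matrix()
    return pt@Rt.T+np.array(st['tool_pos'])
def cloud(name,depth,st=None):
    vv,uu=np.mgrid[0:480,0:640]
    uv=np.c_[uu.ravel(),vv.ravel()]
    P=world(name,depth,uv,st=st).reshape(480,640,3)
    P[depth<=0]=np.nan
    return P
E
python3 - <<'E'
from h import *
s=sense();print(s)
for n in ('scene','side','wrist'):
    s=sense();p,d=grab_frame(n);save(n+'0.png',p);np.savez(''+n+'0.npz',p=p,d=d,pos=s['tool_pos'],rot=s['tcp_rot']);ci=camera_info(n)
    print(n,ci)
    if 'rvec' in ci:
        R=cv2.Rodrigues(np.array(ci['rvec']))[0];print(-R.T@np.array(ci['tvec']).ravel())
E
```

```text
pics
{'time_s': 0.0, 'joints': array([ 1.32999915e+00,  3.14263902e-01, -4.80757636e-02,  1.21020451e+00,
        1.05431350e-05,  1.57081316e+00]), 'qd': array([ 0.00011109,  0.00119811,  0.00029182,  0.00168579,  0.00170202,
       -0.00033109]), 'joint_torque': array([-5.47267500e-04, -5.39597547e+01,  3.39745760e+01,  1.95622252e-02,
       -1.22251640e-04,  3.31070931e-07]), 'tool_pos': array([0.14294399, 0.58212469, 0.23041332]), 'tcp_rot': array([-3.14158214e+00,  1.74784707e-03,  1.32998231e+00]), 'wrist_force': array([ 0.33945644,  0.64111079, -0.16129373]), 'wrist_torque': array([-0.00843076, -0.02690348, -0.0397628 ]), 'grip_width': 0.08560013190189278}
scene {'K': array([[484.50521454,   0.        , 316.72400644],
       [  0.        , 484.50521454, 235.99121392],
       [  0.        ,   0.        ,   1.        ]]), 'dist': array([-0.1146942,  0.       ,  0.       ,  0.       ,  0.       ]), 'rvec': array([ 2.16068864, -1.18057784,  0.44902836]), 'tvec': array([-0.29876562,  0.37839746,  0.978139  ])}
[-0.14931827 -0.45355374  0.98040527]
side {'K': array([[439.44400063, 
[... 262 characters left out ...]
]), 'tvec': array([-0.55037316,  0.03526863,  0.93547754])}
[ 0.59553891 -0.75176016  0.5093749 ]
wrist {'K': array([[402.67401041,   0.        , 315.16310557],
       [  0.        , 402.67401041, 236.21604637],
       [  0.        ,   0.        ,   1.        ]]), 'dist': array([-0.05383132,  0.        ,  0.        ,  0.        ,  0.        ]), 'hand_eye': array([[ 9.99999732e-01,  5.03305991e-04, -5.31402070e-04,
        -4.75189457e-04],
       [-3.32911334e-04,  9.59365720e-01,  2.82165385e-01,
        -7.17660907e-02],
       [ 6.51824459e-04, -2.82165132e-01,  9.59365631e-01,
        -1.43060490e-01],
       [ 0.00000000e+00,  0.00000000e+00,  0.00000000e+00,
         1.00000000e+00]])}
```

View pics/scene0.png

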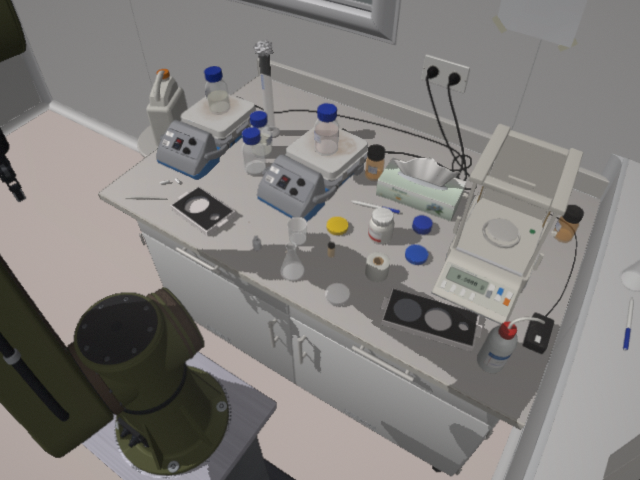

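View pics/side0.png

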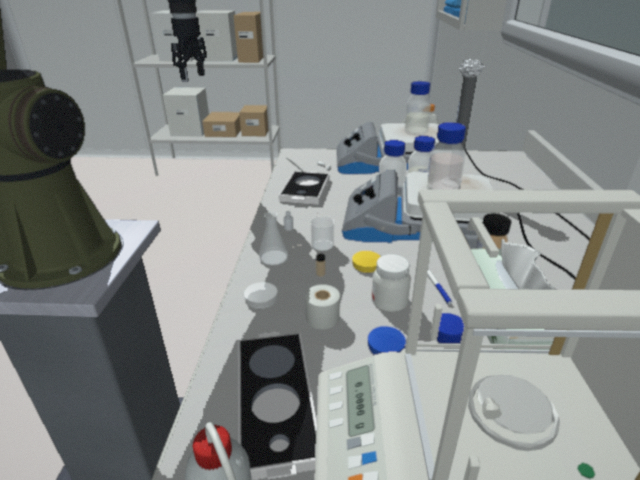

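View pics/wrist0.png

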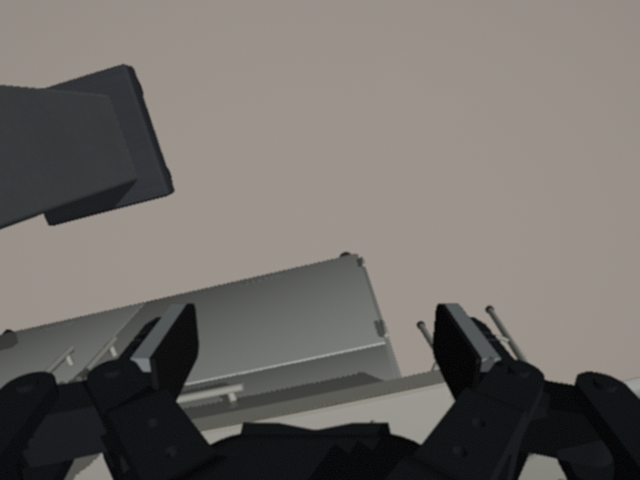

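The scene view shows the dish at (338,294), film (377,267), vial (331,248), jar (381,225), weight (257,242), beaker (298,232) and flask (292,262). The long tray is at (432,317) and the short tray at (202,209). Next I'll measure them from depth.

```bash
cat > topo.py <<'E'
from h import *
# orthographic colour maps: 1px=1mm, x range .25...85 ; y -.6...6
for n in ('scene','side'):
    z=np.load(n+'0.npz');P=cloud(n,z['d']);np.save(n+'P.npy',P)
    H=np.full((600,1100),-1.);C=np.zeros((600,1100,3),np.uint8)
    m=np.isfinite(P[...,2])&(P[...,2]>-.02)&(P[...,2]<.2)
    q=P[m];c=z['p'][m]
    o=np.argsort(q[:,2]);q=q[o];c=c[o]
    # rows: x decreasing downward; cols: y decreasing rightwards
    r=((.85-q[:,0])*1000).astype(int);k=((.55-q[:,1])*1000).astype(int)
    ok=(r>=1)&(r<599)&(k>=1)&(k<1099)
    for a in (0,1):
        for b in (0,1):
            C[r[ok]+a,k[ok]+b]=c[ok]
    cv2.imwrite(f'pics/topo_{n}.png',cv2.resize(C[:,:,::-1],(800,436)))
E
python3 topo.py
python3 - <<'E'
from h import *
P=np.load('sceneP.npy')
for nm,(u,v) in dict(dish=(338,294),filmtop=(377,260),vialcap=(331,244),jarlid=(382,215),wt=(257,240),beaker=(298,225),flask=(298,225),ltray=(438,319),l2=(407,309),l3=(468,326),sp=(201,205),sp2=(221,216),bench=(350,270)).items():
    print(nm,np.round(P[v,u],4))
E
```

```text
dish [ 0.4449 -0.1302  0.0174]
filmtop [ 0.5731 -0.1662  0.0384]
vialcap [ 0.5502 -0.0448  0.0462]
jarlid [ 0.6766 -0.121   0.0854]
wt [0.4694 0.1325 0.0303]
beaker [0.5722 0.0725 0.0299]
flask [0.5722 0.0725 0.0299]
ltray [ 0.5132 -0.3638  0.0116]
l2 [ 0.4952 -0.2904  0.0179]
l3 [ 0.5313 -0.4318  0.0139]
sp [0.5043 0.3661 0.0067]
sp2 [0.492 0.277 0.021]
bench [ 0.5345 -0.1125  0.0023]
```

```bash
python3 - <<'E'
import cv2
p=cv2.imread('pics/scene0.png')
cv2.imwrite('pics/sc_a.png',cv2.resize(p[200:350,240:400],(800,750),interpolation=cv2.INTER_CUBIC)[:600])
cv2.imwrite('pics/sc_b.png',cv2.resize(p[260:360,360:500],(800,571),interpolation=cv2.INTER_CUBIC))
cv2.imwrite('pics/sc_c.png',cv2.resize(p[170:260,150:270],(800,600),interpolation=cv2.INTER_CUBIC))
E
```

```text
(no output)
```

View pics/topo_scene.png

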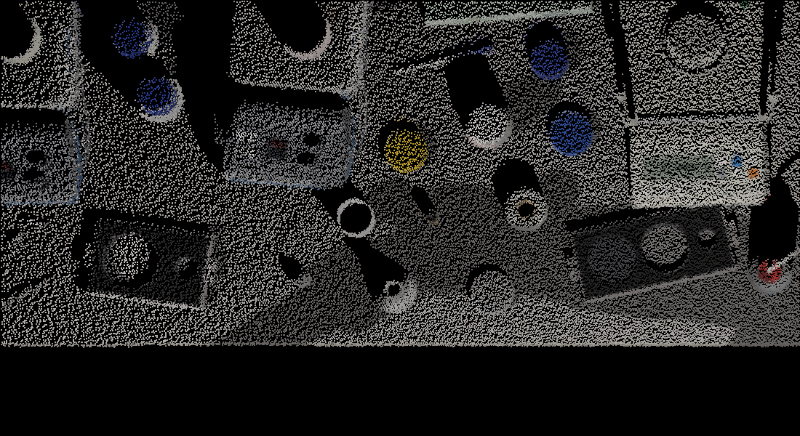

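View pics/sc_a.png

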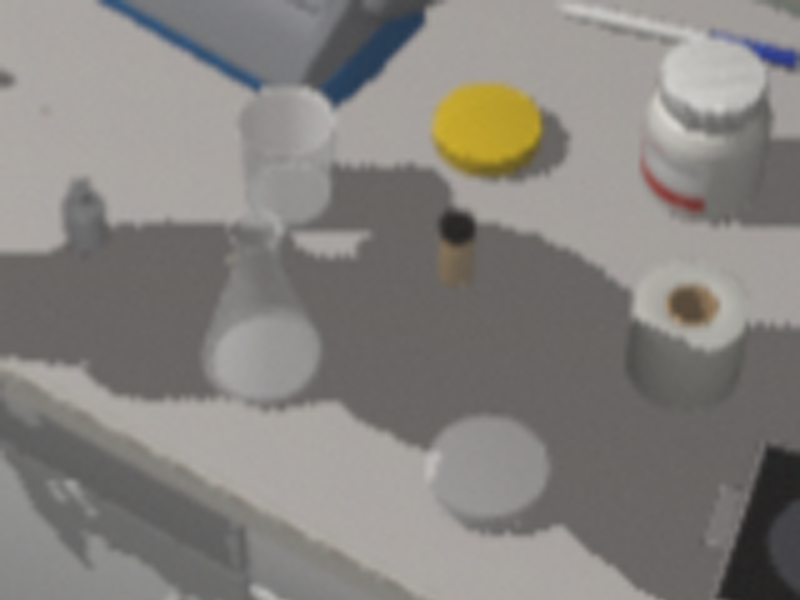

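View pics/sc_b.png

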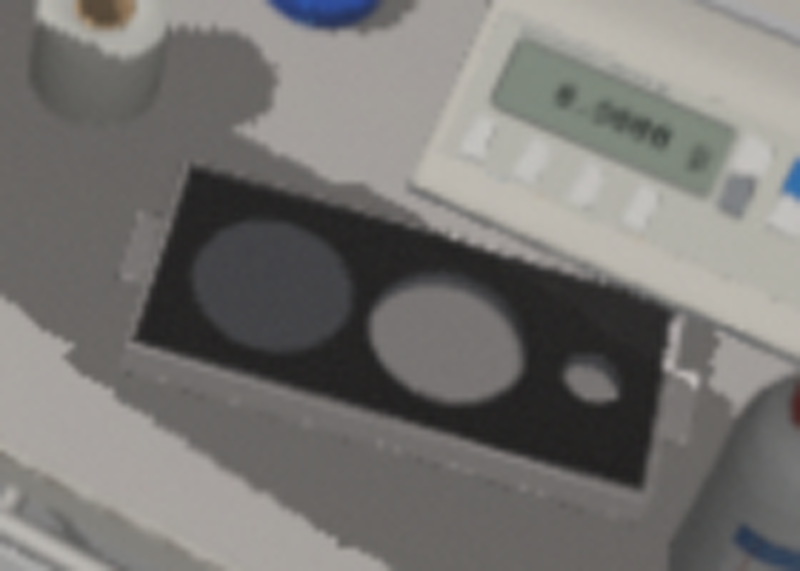

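View pics/sc_c.png

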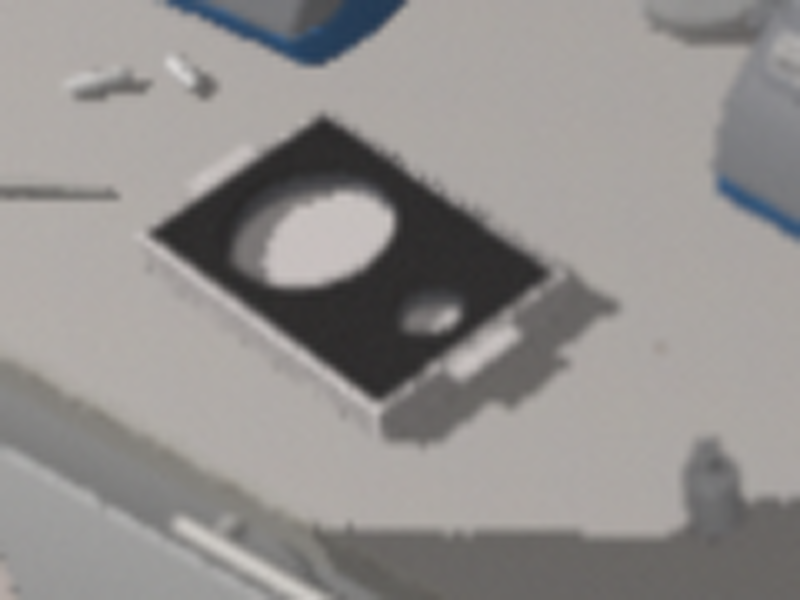

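```bash
cat > fit.py <<'E'
from h import *
from scipy.optimize import least_squares
Ps=np.load('sceneP.npy');Pd=np.load('sideP.npy')
def sel(P,c,r,z0,z1):
    m=np.isfinite(P[...,2])&(np.hypot(P[...,0]-c[0],P[...,1]-c[1])<r)&(P[...,2]>z0)&(P[...,2]<z1);return P[m]
# side/ top: fit cylinder of known radius to points: top-disc centroid & side shell
for nm,c,R,h in (('dish',(.46,-.12),.03,.016),('film',(.573,-.18),.029,.05),('vial',(.545,-.045),.009,.044),('jar',(.677,-.12),.033,.083),('weight',(.465,.135),.011,.044),('beaker',(.553,.06),.026,.06),('flask',(.45,.014),.0315,.103)):
    for cam,P in (('scene',Ps),('side',Pd)):
        p=sel(P,c,R+.035,.008,h+.012)
        if len(p)<8: print(nm,cam,len(p));continue
        f=lambda q:np.maximum(np.hypot(p[:,0]-q[0],p[:,1]-q[1])-R,-.25*0)+0
        # shell points: z<h-4mm
        s=p[p[:,2]<h-.006]
        r=least_squares(lambda q:np.hypot(s[:,0]-q[0],s[:,1]-q[1])-R,p[:,:2].mean(0),loss='soft_l1',f_scale=.002) if len(s)>8 else None
        t=p[p[:,2]>h-.005]
        mid=(t[:,:2].max(0)+t[:,:2].min(0))/2 if len(t) else None
        print(nm,cam,len(p),'shell',None if r is None else np.round(r.x,4),'top mid',None if mid is None else np.round(mid,4),None if mid is None else np.round(np.ptp(t[:,:2],axis=0),3),np.round(np.median(t[:,2]),4) if len(t) else '')
E
python3 fit.py
python3 - <<'E'
from h import *
Ps=np.load('sceneP.npy');Pd=np.load('sideP.npy')
for P in (Ps,Pd):
    H=np.full((12,22),np.nan)
    for i in range(12):
        for j in range(22):
            x=.82-.04*i;y=.5-.05*j
            m=(P[...,0]<x)&(P[...,0]>=x-.04)&(P[...,1]<y)&(P[...,1]>=y-.05)&(P[...,2]<.6)
            if m.sum()>3:H[i,j]=np.percentile(P[m][:,2],98)*1000
    print('y',[f'{(.5-.05*j):.2f}' for j in range(22)])
    for i in range(12):print(f'{.82-.04*i:.2f}',' '.join('%4.0f'%v for v in H[i]))
E
```

```text
dish scene 441 shell [ 0.4493 -0.125 ] top mid [ 0.4468 -0.1259] [0.061 0.06 ] 0.0174
dish side 618 shell [ 0.4471 -0.1268] top mid [ 0.4476 -0.129 ] [0.059 0.061] 0.0151
film scene 587 shell [ 0.563  -0.1726] top mid [ 0.5631 -0.1727] [0.061 0.058] 0.0516
film side 1236 shell [ 0.5623 -0.174 ] top mid [ 0.5625 -0.1742] [0.057 0.061] 0.0493
vial scene 94 shell [ 0.5525 -0.0429] top mid [ 0.5523 -0.0428] [0.019 0.02 ] 0.0449
vial side 171 shell [ 0.5512 -0.0448] top mid [ 0.5512 -0.0469] [0.018 0.016] 0.043
jar scene 756 shell [ 0.683  -0.1192] top mid [ 0.6793 -0.1216] [0.059 0.055] 0.083
jar side 1791 shell [ 0.6814 -0.1198] top mid [ 0.6807 -0.1226] [0.055 0.055] 0.082
weight scene 100 shell [0.468 0.136] top mid [0.4671 0.134 ] [0.011 0.011] 0.0441
weight side 131 shell [0.4667 0.1338] top mid [0.4669 0.1332] [0.01  0.013] 0.0419
beaker scene 568 shell [0.5525 0.0618] top mid [0.5685 0.0615] [0.087 0.054] 0.0593
beaker side 894 shell [0.5571 0.061 ] top mid [0.5683 0.0593] [0.087 0.054] 0.0578
flask scene 610 shell [0.4612 0.0167] top mid [0.4508 0.0096] [0.028 0.025] 0.1028
flask
[... 2516 characters left out ...]
  nan  nan
0.58   45   38   20   13    2    2    2    1   60   59   44   43   51   51   49   19   37   37   36   36  nan  nan
0.54    2   22   22   22   22    2    1    1   60   56    1    1    1   50   22   22   22   22   23  114  179  175
0.50    6   22   21   22   22    2    2   42    1  100   63    2   16   11   21   22   22   22   23  146  181  nan
0.46    7   22   22   22   22    1    2   28    1  103   98   14   17   16    2   22   22   19    1  nan  120  nan
0.42    2    2    2    1    2    2    2    2    2    2    2    2    2    2    2    2    2    2    2    2  nan  nan
0.38    0    1    2    0    1    1    1    1    1    1    1    1    2    2    1    2    1    2    2    2  nan  nan
```

```bash
python3 - <<'E'
from h import *
for n in ('scene','side'):
    P=np.load(n+'P.npy')
    for z0,z1 in ((.03,.06),(.06,.09),(.09,.12),(.12,.15),(.15,.2)):
        m=(P[...,0]>.4)&(P[...,0]<.57)&(P[...,1]<-.43)&(P[...,1]>-.6)&(P[...,2]>z0)&(P[...,2]<z1)
        q=P[m]
        if len(q):print(n,z0,len(q),q[:,:2].min(0).round(3),q[:,:2].max(0).round(3),'pt with max y',q[q[:,1].argmax()].round(3))
E
```

```text
scene 0.03 320 [ 0.446 -0.6  ] [ 0.57  -0.448] pt with max y [ 0.569 -0.448  0.033]
scene 0.06 226 [ 0.446 -0.538] [ 0.475 -0.478] pt with max y [ 0.472 -0.478  0.08 ]
scene 0.09 404 [ 0.446 -0.537] [ 0.498 -0.478] pt with max y [ 0.474 -0.478  0.093]
scene 0.12 348 [ 0.452 -0.531] [ 0.494 -0.485] pt with max y [ 0.474 -0.485  0.121]
scene 0.15 137 [ 0.461 -0.566] [ 0.517 -0.499] pt with max y [ 0.473 -0.499  0.154]
side 0.06 13 [ 0.508 -0.51 ] [ 0.509 -0.499] pt with max y [ 0.508 -0.499  0.082]
side 0.09 885 [ 0.45 -0.53] [ 0.51  -0.486] pt with max y [ 0.489 -0.486  0.117]
side 0.12 1336 [ 0.459 -0.53 ] [ 0.501 -0.491] pt with max y [ 0.492 -0.491  0.12 ]
side 0.15 545 [ 0.476 -0.558] [ 0.515 -0.509] pt with max y [ 0.476 -0.509  0.153]
```

Request:
play_rows:
  steps:
    - {"wz": 0.085, "dz": -0.02}
    - {"wz": 0.085, "dz": -0.02}
    - {"wz": 0.085, "dz": -0.02}
    - {"wz": 0.085, "dz": -0.02}
    - {"wz": 0.085, "dz": -0.02}
    - {"wz": 0.085, "dz": -0.02}
    - {"wz": 0.085, "dz": -0.02}
    - {"wz": 0.085}
    - {"wz": 0.085}
    - {"wz": 0.082}
    - {"dx": 0.07, "dy": 0.04}
    - {"dx": 0.07, "dy": 0.04}
    - {"dx": 0.07, "dy": 0.04}
    - {"dx": 0.07, "dy": 0.04}
    - {"dx": 0.07, "dy": 0.04}
    - {"dx": 0.07, "dy": 0.04}
    - {"dx": 0.07, "dy": 0.04}
    - {"dx": 0.07, "dy": 0.03}
    - {"dx": 0.07, "dy": 0.03}
    - {}

```text
$.steps[0]: bad value
```

Request:
play_rows:
  steps:
    - {"wx": 0, "wy": 0, "wz": 0.085, "dx": 0, "dy": 0, "dz": -0.02, "gripper": -1}
    - {"wx": 0, "wy": 0, "wz": 0.085, "dx": 0, "dy": 0, "dz": -0.02, "gripper": -1}
    - {"wx": 0, "wy": 0, "wz": 0.085, "dx": 0, "dy": 0, "dz": -0.02, "gripper": -1}
    - {"wx": 0, "wy": 0, "wz": 0.085, "dx": 0, "dy": 0, "dz": -0.02, "gripper": -1}
    - {"wx": 0, "wy": 0, "wz": 0.085, "dx": 0, "dy": 0, "dz": -0.02, "gripper": -1}
    - {"wx": 0, "wy": 0, "wz": 0.085, "dx": 0, "dy": 0, "dz": -0.02, "gripper": -1}
    - {"wx": 0, "wy": 0, "wz": 0.085, "dx": 0, "dy": 0, "dz": -0.02, "gripper": -1}
    - {"wx": 0, "wy": 0, "wz": 0.085, "dx": 0, "dy": 0, "dz": 0, "gripper": -1}
    - {"wx": 0, "wy": 0, "wz": 0.085, "dx": 0, "dy": 0, "dz": 0, "gripper": -1}
    - {"wx": 0, "wy": 0, "wz": 0.082, "dx": 0, "dy": 0, "dz": 0, "gripper": -1}
    - {"wx": 0, "wy": 0, "wz": 0, "dx": 0.07, "dy": 0.04, "dz": 0, "gripper": -1}
    - {"wx": 0, "wy": 0, "wz": 0, "dx": 0.07, "dy": 0.04, "dz": 0, "gripper": -1}
    - {"wx": 0, "wy": 0, "wz": 0, "dx": 0.07, "dy": 0.04, "dz": 0, "gripper": -1}
    - {"wx": 0, "wy": 0, "wz": 0, "dx": 0.07, "dy": 0.04, "dz": 0, "gripper": -1}
    - {"wx": 0, "wy": 0, "wz": 0, "dx": 0.07, "dy": 0.04, "dz": 0, "gripper": -1}
    - {"wx": 0, "wy": 0, "wz": 0, "dx": 0.07, "dy": 0.04, "dz": 0, "gripper": -1}
    - {"wx": 0, "wy": 0, "wz": 0, "dx": 0.07, "dy": 0.04, "dz": 0, "gripper": -1}
    - {"wx": 0, "wy": 0, "wz": 0, "dx": 0.07, "dy": 0.03, "dz": 0, "gripper": -1}
    - {"wx": 0, "wy": 0, "wz": 0, "dx": 0.07, "dy": 0.03, "dz": 0, "gripper": -1}
    - {"wx": 0, "wy": 0, "wz": 0, "dx": 0, "dy": 0, "dz": 0, "gripper": -1}

```text
time_s: 2.15
tool_pos: [0.4616, 0.4103, 0.3004]
tcp_rot: [3.14, -0.001, -0.005]
wrist_force: [0.1, 0.7, -0.4]
grip_width: 0.0852
```

```bash
cat > snap.py <<'E'
import sys
from h import *
t=sys.argv[1]
s=sense();p,d=grab_frame('wrist');save(t+'.png',p);np.savez(t+'.npz',p=p,d=d,pos=s['tool_pos'],rot=s['tcp_rot'])
print(s['time_s'],s['tool_pos'],s['tcp_rot'],s['joints'].round(3))
E
python3 snap.py w1
```

```text
2.15 [0.46161353 0.41025018 0.30036128] [ 3.14014020e+00 -7.00734832e-04 -5.33213107e-03] [ 7.270e-01  3.340e-01  1.360e-01  1.374e+00 -2.000e-03  2.304e+00]
```

View pics/w1.png

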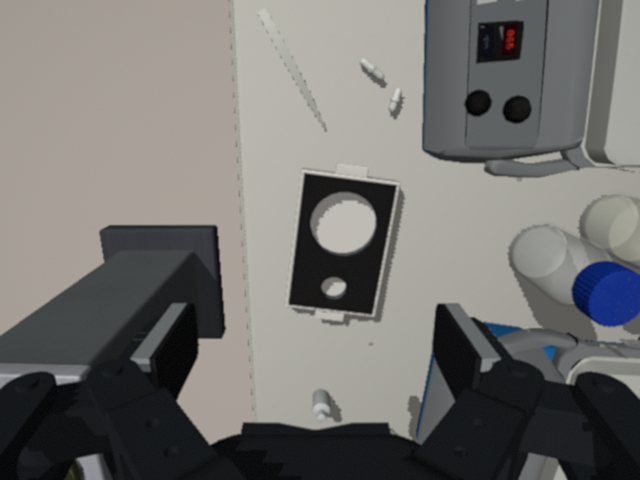

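```bash
cat > tray.py <<'E'
import sys
from h import *
# usage: tray.py name u0 v0 u1 v1
def onplane(uv,z,st,ci):
    K=np.array(ci['K'],float);d=np.array(ci['dist'],float)
    n=cv2.undistortPoints(np.array(uv,float).reshape(-1,1,2),K,d).reshape(-1,2)
    r=np.c_[n,np.ones(len(n))]
    if 'rvec' in ci:
        R=cv2.Rodrigues(np.array(ci['rvec'],float))[0];t=np.array(ci['tvec'],float).ravel()
        D=r@R;o=-R.T@t
    else:
        T=np.array(ci['hand_eye']);Rt=Rn.from_euler('xyz',st['tcp_rot']).as_matrix()
        D=r@(Rt@T[:3,:3]).T;o=Rt@T[:3,3]+st['tool_pos']
    s=(z-o[2])/D[:,2]
    return o+D*s[:,None]
if __name__=='__main__':
    t=sys.argv[1];u0,v0,u1,v1=map(int,sys.argv[2:6]);cam=sys.argv[6] if len(sys.argv)>6 else 'wrist'
    thr=int(sys.argv[7]) if len(sys.argv)>7 else 60
    z=np.load(t+'.npz');st=dict(tool_pos=z['pos'],tcp_rot=z['rot']);ci=camera_info(cam)
    g=cv2.cvtColor(z['p'],cv2.COLOR_RGB2GRAY)
    m=np.zeros_like(g);m[v0:v1,u0:u1]=(g[v0:v1,u0:u1]<thr)*255
    cs,h=cv2.findContours(m,cv2.RETR_CCOMP,cv2.CHAIN_APPROX_NONE)
    i=max(range(len(cs)),key=lambda k:cv2.contourArea(cs[k]))
    W=onplane(cs[i].reshape(-1,2),.021,st,ci)[:,:2].astype(np.float32)
    (c,sz,a)=cv2.minAreaRect(W*1000);print('foam outer',np.round(c,1),np.round(sz,1),round(a,2))
    box=cv2.boxPoints((c,sz,a));print(box.round(1).tolist())
    j=h[0][i][2]
    while j>=0:
        if cv2.contourArea(cs[j])>60:
            w=onplane(cs[j].reshape(-1,2),.021,st,ci)[:,:2].astype(np.float32)*1000
            e=cv2.fitEllipse(w);print('hole ellipse',np.round(e[0],1),np.round(e[1],1),'n',len(w))
        j=h[0][j][0]
E
python3 tray.py w1 280 150 410 330
python3 - <<'E'
import cv2
p=cv2.imread('pics/w1.png');cv2.imwrite('pics/w1c.png',cv2.resize(p[150:430,270:430],(343*1,600),interpolation=cv2.INTER_CUBIC))
E
```

```text
foam outer [488.6 343.8] [150.3  96.3] 82.25
[[430.79998779296875, 275.79998779296875], [526.2000122070312, 262.79998779296875], [546.4000244140625, 411.70001220703125], [451.0, 424.70001220703125]]
hole ellipse [482.  295.8] [28.3 30.1] n 69
hole ellipse [491.8 370.5] [72.4 73.2] n 186
```

View pics/w1c.png

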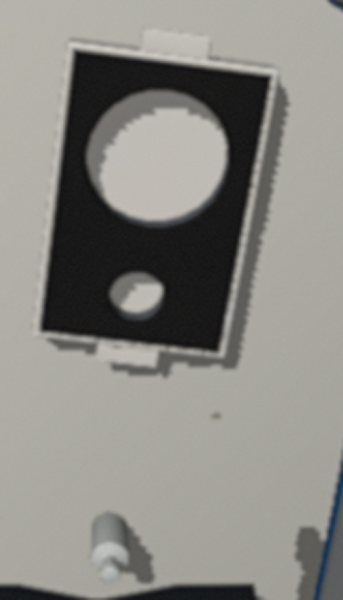

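```bash
echo short; python3 tray.py scene0 165 180 240 240 scene; python3 tray.py side0 270 165 340 210 side;  echo long; python3 tray.py scene0 375 280 490 350 scene 60; python3 tray.py side0 230 325 320 480 side 60
python3 - <<'E'
from h import *
z=np.load('w1.npz');st=dict(tool_pos=z['pos'],tcp_rot=z['rot']);P=cloud('wrist',z['d'],st);np.save('w1P.npy',P)
for u,v in ((343,223),(350,235),(300,240),(380,230),(270,300),(335,290),(320,260)):print(u,v,P[v,u].round(4))
m=(np.hypot(P[...,0]-.467,P[...,1]-.134)<.03)&(P[...,2]>.01);q=P[m];print(q.min(0),q.max(0))
E
```

```text
short
foam outer [488.9 344.8] [147.4  92.9] 81.96
[[432.6000061035156, 278.3999938964844], [524.5999755859375, 265.3999938964844], [545.2000122070312, 411.29998779296875], [453.20001220703125, 424.29998779296875]]
hole ellipse [479.7 290.8] [30.6 32.1] n 27
hole ellipse [489.5 365.8] [74.1 77.7] n 65
foam outer [489.8 343.2] [137.8  90.8] 82.02
[[435.29998779296875, 281.29998779296875], [525.2000122070312, 268.70001220703125], [544.2999877929688, 405.1000061035156], [454.3999938964844, 417.70001220703125]]
hole ellipse [494.3 360. ] [70.  80.7] n 55
long
foam outer [ 505.9 -347.4] [ 91.8 206.2] 12.33
[[439.1000061035156, -256.3999938964844], [483.1000061035156, -457.8999938964844], [572.7999877929688, -438.29998779296875], [528.7999877929688, -236.8000030517578]]
hole ellipse [ 519.6 -421.8] [24.  25.4] n 27
hole ellipse [ 506.4 -363.7] [63.6 67.1] n 73
hole ellipse [ 492.3 -291.6] [64.6 66. ] n 71
foam outer [ 506.4 -348.6] [ 89.9 208.2] 12.02
[[440.70001220703125, -256.1000061035156], [484.1000061035156, -459.79998779296875], [572.0, -441.1000061035156], [528.5999755859375, -237.39999389648438]]
hole ellipse [ 523.4 -425.7] [24.2 24.8] n 55
hole ellipse [ 510.6 -367.5] [63.5 64.4] n 127
hole ellipse [ 494.3 -295. ] [63.2 65.3] n 111
343 223 [0.4925 0.3677 0.0071]
350 235 [0.5007 0.3534 0.0064]
300 240 [0.4446 0.352  0.0202]
380 230 [0.5319 0.3634 0.0216]
270 300 [ 0.4062  0.2699 -0.0007]
335 290 [0.4843 0.286  0.0067]
320 260 [0.4665 0.329  0.0213]
[0.45743047 0.12495052 0.01005549] [0.47876758 0.1453929  0.04504897]
```

Request:
play_rows:
  steps:
    - {"wx": 0, "wy": 0, "wz": -0.003, "dx": 0.002, "dy": 0.079, "dz": 0.05, "gripper": -1}
    - {"wx": 0, "wy": 0, "wz": 0, "dx": 0.002, "dy": 0.079, "dz": 0.05, "gripper": -1}
    - {"wx": 0, "wy": 0, "wz": 0, "dx": 0.002, "dy": 0.079, "dz": 0.05, "gripper": -1}
    - {"wx": 0, "wy": 0, "wz": 0, "dx": 0.002, "dy": 0.079, "dz": 0.05, "gripper": -1}
    - {"wx": 0, "wy": 0, "wz": 0, "dx": 0.002, "dy": 0.079, "dz": 0.05, "gripper": -0.5}
    - {"wx": 0, "wy": 0, "wz": 0, "dx": 0.002, "dy": 0.079, "dz": 0.05, "gripper": -0.2}
    - {"wx": 0, "wy": 0, "wz": 0, "dx": 0, "dy": 0.078, "dz": 0.05, "gripper": -0.2}
    - {"wx": 0, "wy": 0, "wz": 0, "dx": 0, "dy": 0, "dz": 0.05, "gripper": -0.2}
    - {"wx": 0, "wy": 0, "wz": 0, "dx": 0, "dy": 0, "dz": 0, "gripper": -0.2}
    - {"wx": 0, "wy": 0, "wz": 0, "dx": 0, "dy": 0, "dz": 0, "gripper": -0.2}

```text
time_s: 3.2
tool_pos: [0.4644, 0.1373, 0.1016]
tcp_rot: [-3.141, 0.001, 0.005]
wrist_force: [-0.0, 0.5, 0.8]
grip_width: 0.0513
```

```bash
python3 snap.py w2
```

```text
3.2 [0.46443298 0.1372825  0.10161857] [-3.14138998e+00  8.01048503e-04  5.31211642e-03] [ 0.287  0.195 -0.515  0.862  0.     1.853]
```

View pics/w2.png

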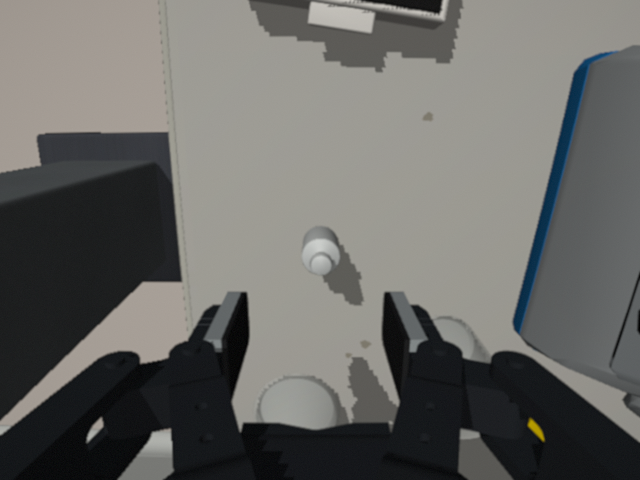

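```bash
python3 - <<'E'
from h import *
from tray import onplane
z=np.load('w2.npz');st=dict(tool_pos=z['pos'],tcp_rot=z['rot']);ci=camera_info('wrist')
print(onplane([(320,264)],.0435,st,ci), onplane([(320,252)],.033,st,ci))
P=cloud('wrist',z['d'],st);m=(np.hypot(P[...,0]-.467,P[...,1]-.134)<.03)&(P[...,2]>.01);q=P[m];print(q.min(0),q.max(0))
E
```

```text
[[0.46684738 0.13388874 0.0435    ]] [[0.46692523 0.13707385 0.033     ]]
[0.43709904 0.1227293  0.01003102] [0.49411291 0.15803011 0.19898871]
```

Request:
play_rows:
  steps:
    - {"wx": 0, "wy": 0, "wz": 0, "dx": 0.005, "dy": 0.0055, "dz": 0.04, "gripper": -0.2}
    - {"wx": 0, "wy": 0, "wz": 0, "dx": 0, "dy": 0, "dz": 0.05, "gripper": -0.2}
    - {"wx": 0, "wy": 0, "wz": 0, "dx": 0, "dy": 0, "dz": 0.05, "gripper": -0.2}
    - {"wx": 0, "wy": 0, "wz": 0, "dx": 0, "dy": 0, "dz": 0.021, "gripper": -0.2}
    - {"wx": 0, "wy": 0, "wz": 0, "dx": 0, "dy": 0, "dz": 0, "gripper": -0.2}
    - {"wx": 0, "wy": 0, "wz": 0, "dx": 0, "dy": 0, "dz": 0, "gripper": 1}
    - {"wx": 0, "wy": 0, "wz": 0, "dx": 0, "dy": 0, "dz": 0, "gripper": 1}
    - {"wx": 0, "wy": 0, "wz": 0, "dx": 0, "dy": 0, "dz": 0, "gripper": 1}
    - {"wx": 0, "wy": 0, "wz": 0, "dx": 0, "dy": 0, "dz": 0, "gripper": 1}
    - {"wx": 0, "wy": 0, "wz": 0, "dx": 0, "dy": 0, "dz": 0, "gripper": 1}
    - {"wx": 0, "wy": 0, "wz": 0, "dx": 0, "dy": 0, "dz": 0, "gripper": 1}

```text
time_s: 4.35
tool_pos: [0.4687, 0.1344, 0.0223]
tcp_rot: [-3.14, -0.002, 0.004]
wrist_force: [-1.0, 0.1, 6.6]
grip_width: 0.0199
```

Request:
play_rows:
  steps:
    - {"wx": 0, "wy": 0, "wz": 0, "dx": 0, "dy": 0, "dz": -0.02, "gripper": 1}
    - {"wx": 0, "wy": 0, "wz": 0, "dx": 0, "dy": 0, "dz": -0.04, "gripper": 1}
    - {"wx": 0, "wy": 0, "wz": 0, "dx": 0, "dy": -0.03, "dz": -0.04, "gripper": 1}
    - {"wx": 0, "wy": 0, "wz": 0, "dx": 0.005, "dy": -0.07, "dz": -0.02, "gripper": 1}
    - {"wx": 0, "wy": 0, "wz": 0, "dx": 0.005, "dy": -0.07, "dz": 0, "gripper": 1}
    - {"wx": 0, "wy": 0, "wz": 0, "dx": 0.005, "dy": -0.07, "dz": 0, "gripper": 1}
    - {"wx": 0, "wy": 0, "wz": 0, "dx": 0.005, "dy": -0.06, "dz": 0, "gripper": 1}
    - {"wx": 0, "wy": 0, "wz": 0, "dx": 0.005, "dy": -0.02, "dz": 0, "gripper": 1}
    - {"wx": 0, "wy": 0, "wz": 0, "dx": 0, "dy": 0, "dz": 0, "gripper": 1}
    - {"wx": 0, "wy": 0, "wz": 0, "dx": 0, "dy": 0, "dz": 0, "gripper": 1}

```text
time_s: 5.35
tool_pos: [0.479, 0.2929, 0.0809]
tcp_rot: [3.141, 0.0, 0.004]
wrist_force: [-0.8, 0.3, -1.8]
grip_width: 0.0199
```

```bash
python3 snap.py w3
```

```text
5.35 [0.47903241 0.29287597 0.08088706] [3.14055844e+00 4.26182379e-04 3.96757413e-03] [ 5.490e-01  3.480e-01 -3.610e-01  8.630e-01 -1.000e-03  2.116e+00]
```

View pics/w3.png

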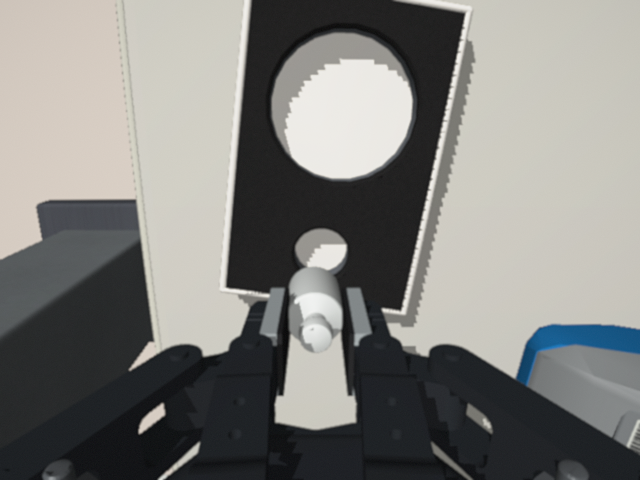

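```bash
python3 tray.py w3 215 0 480 320
python3 - <<'E'
from h import *
from scipy.optimize import least_squares
z=np.load('w3.npz');st=dict(tool_pos=z['pos'],tcp_rot=z['rot']);P=cloud('wrist',z['d'],st)
q=P[265:352,291:342].reshape(-1,3);q=q[np.isfinite(q[:,2])&(q[:,2]>.06)&(q[:,2]<.13)]
print(q.min(0),q.max(0))
for a,b in ((.06,.075),(.075,.085),(.085,.093)):
    s=q[(q[:,2]>a)&(q[:,2]<b)]
    if len(s)>10:
        r=least_squares(lambda t:np.hypot(s[:,0]-t[0],s[:,1]-t[1])-.011,[.479,.293],loss='soft_l1',f_scale=.001);print(a,len(s),r.x.round(4))
s=q[(q[:,2]>q[:,2].max()-.004)];print('top',s.mean(0),len(s))
E
```

```text
foam outer [487.7 336.1] [166.8  97.3] 82.24
[[428.20001220703125, 260.0], [524.5999755859375, 246.8000030517578], [547.0999755859375, 412.20001220703125], [450.79998779296875, 425.29998779296875]]
hole ellipse [491.8 368.2] [69.6 71. ] n 418
[0.46831928 0.28183115 0.06015187] [0.48919323 0.30270212 0.1038243 ]
0.06 607 [0.4784 0.2912]
0.075 500 [0.4788 0.2912]
0.085 1571 [0.479  0.2877]
top [0.47915918 0.2923362  0.10175903] 797
```

Request:
play_rows:
  steps:
    - {"wx": 0, "wy": 0, "wz": 0, "dx": 0.007, "dy": -0.006, "dz": 0, "gripper": 1}
    - {"wx": 0, "wy": 0, "wz": 0, "dx": 0, "dy": 0, "dz": 0.03, "gripper": 1}
    - {"wx": 0, "wy": 0, "wz": 0, "dx": 0, "dy": 0, "dz": 0.03, "gripper": 1}
    - {"wx": 0, "wy": 0, "wz": 0, "dx": 0, "dy": 0, "dz": 0.02, "gripper": 1}
    - {"wx": 0, "wy": 0, "wz": 0, "dx": 0, "dy": 0, "dz": 0.02, "gripper": 1}
    - {"wx": 0, "wy": 0, "wz": 0, "dx": 0, "dy": 0, "dz": 0.004, "gripper": 1}
    - {"wx": 0, "wy": 0, "wz": 0, "dx": 0, "dy": 0, "dz": 0, "gripper": 1}

```text
time_s: 6.1
tool_pos: [0.4828, 0.2966, 0.0288]
tcp_rot: [3.141, 0.0, 0.004]
wrist_force: [0.1, -0.2, -1.9]
grip_width: 0.02
```

Request:
play_rows:
  steps:
    - {"wx": 0, "wy": 0, "wz": 0, "dx": 0, "dy": 0, "dz": 0.003, "gripper": 1}
    - {"wx": 0, "wy": 0, "wz": 0, "dx": 0, "dy": 0, "dz": 0, "gripper": 1}
    - {"wx": 0, "wy": 0, "wz": 0, "dx": 0, "dy": 0, "dz": 0, "gripper": -0.1}
    - {"wx": 0, "wy": 0, "wz": 0, "dx": 0, "dy": 0, "dz": 0, "gripper": -0.1}
    - {"wx": 0, "wy": 0, "wz": 0, "dx": 0, "dy": 0, "dz": 0, "gripper": -0.1}
    - {"wx": 0, "wy": 0, "wz": 0, "dx": 0, "dy": 0, "dz": -0.04, "gripper": -0.1}
    - {"wx": 0, "wy": 0, "wz": 0, "dx": 0, "dy": 0, "dz": -0.08, "gripper": -0.1}
    - {"wx": 0, "wy": 0, "wz": 0, "dx": 0, "dy": 0, "dz": -0.08, "gripper": -0.5}
    - {"wx": 0, "wy": 0, "wz": 0, "dx": 0, "dy": 0, "dz": -0.06, "gripper": -1}
    - {"wx": 0, "wy": 0, "wz": 0, "dx": 0, "dy": 0, "dz": 0, "gripper": -1}

```text
time_s: 7.1
tool_pos: [0.4856, 0.2986, 0.1621]
tcp_rot: [-3.137, -0.007, 0.004]
wrist_force: [0.3, 0.2, 0.7]
grip_width: 0.0853
```

```bash
python3 snap.py w4; python3 - <<'E'
from h import *
z=np.load('w4.npz');st=dict(tool_pos=z['pos'],tcp_rot=z['rot']);P=cloud('wrist',z['d'],st)
m=(np.hypot(P[...,0]-.482,P[...,1]-.295)<.025)&(P[...,2]>.03)&(P[...,2]<.09);q=P[m];print(len(q),q.min(0),q.max(0))
E
```

```text
7.1 [0.48563471 0.29864298 0.16211334] [-3.13736126 -0.00694213  0.00429145] [ 0.551  0.287 -0.244  1.032  0.     2.118]
782 [0.47155363 0.28495382 0.0300787 ] [0.49327163 0.30650969 0.05109142]
```

View pics/w4.png

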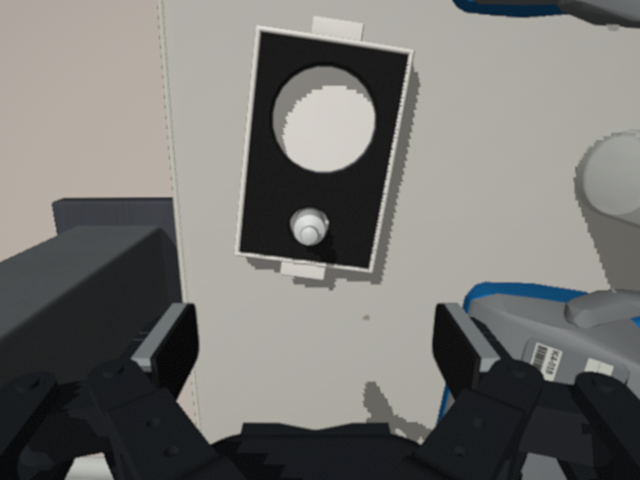

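Request:
play_rows:
  steps:
    - {"wx": 0, "wy": 0, "wz": 0, "dx": 0, "dy": 0.07, "dz": -0.02, "gripper": -1}
    - {"wx": 0, "wy": 0, "wz": 0, "dx": 0.02, "dy": 0.085, "dz": -0.02, "gripper": -1}
    - {"wx": 0, "wy": 0, "wz": 0, "dx": 0.04, "dy": 0.085, "dz": -0.02, "gripper": -1}
    - {"wx": 0, "wy": 0, "wz": 0, "dx": 0.05, "dy": 0.085, "dz": 0, "gripper": -1}
    - {"wx": 0, "wy": 0, "wz": 0, "dx": 0.05, "dy": 0.085, "dz": 0, "gripper": -1}
    - {"wx": 0, "wy": 0, "wz": 0, "dx": 0.05, "dy": 0.085, "dz": 0, "gripper": -1}
    - {"wx": 0, "wy": 0, "wz": 0, "dx": 0.05, "dy": 0.085, "dz": 0, "gripper": -1}
    - {"wx": 0, "wy": 0, "wz": 0, "dx": 0.05, "dy": 0.085, "dz": 0, "gripper": -1}
    - {"wx": 0, "wy": 0, "wz": 0, "dx": 0.05, "dy": 0.085, "dz": 0, "gripper": -1}
    - {"wx": 0, "wy": 0, "wz": 0, "dx": 0.03, "dy": 0.085, "dz": 0, "gripper": -1}
    - {"wx": 0, "wy": 0, "wz": 0, "dx": 0, "dy": 0, "dz": 0, "gripper": -1}
    - {"wx": 0, "wy": 0, "wz": 0, "dx": 0, "dy": 0, "dz": 0, "gripper": -1}

```text
time_s: 8.35
tool_pos: [0.6787, -0.1207, 0.1848]
tcp_rot: [-3.141, 0.003, 0.002]
wrist_force: [0.7, 0.5, 0.3]
grip_width: 0.0854
```

```bash
python3 snap.py w5; cat > cyl.py <<'E'
import sys
from h import *
from scipy.optimize import least_squares
t,x,y,R,z0,z1=sys.argv[1],*map(float,sys.argv[2:7])
z=np.load(t+'.npz');st=dict(tool_pos=z['pos'],tcp_rot=z['rot']);P=cloud('wrist',z['d'],st);np.save(t+'P.npy',P)
d=np.hypot(P[...,0]-x,P[...,1]-y)
q=P[(d<R+.015)&(P[...,2]>z0)&(P[...,2]<z1)];print(len(q),q.min(0).round(4),q.max(0).round(4),'mid',((q.min(0)+q.max(0))/2).round(4))
zt=np.percentile(q[:,2],95);tp=q[q[:,2]>zt-.003];lo=np.percentile(tp[:,:2],1,axis=0);hi=np.percentile(tp[:,:2],99,axis=0);print('top z',np.median(tp[:,2]).round(4),'mid',((lo+hi)/2).round(4),'span',(hi-lo).round(4))
E
python3 cyl.py w5 .681 -.121 .033 .02 .1
```

```text
8.35 [ 0.67867615 -0.12074644  0.18484612] [-3.14062660e+00  3.23543062e-03  2.04846883e-03] [-0.176  0.507  0.131  1.199  0.     1.392]
7597 [ 0.649  -0.1498  0.0201] [ 0.7148 -0.0887  0.0857] mid [ 0.6819 -0.1193  0.0529]
top z 0.0833 mid [ 0.6819 -0.1214] span [0.0511 0.0513]
```

View pics/w5.png

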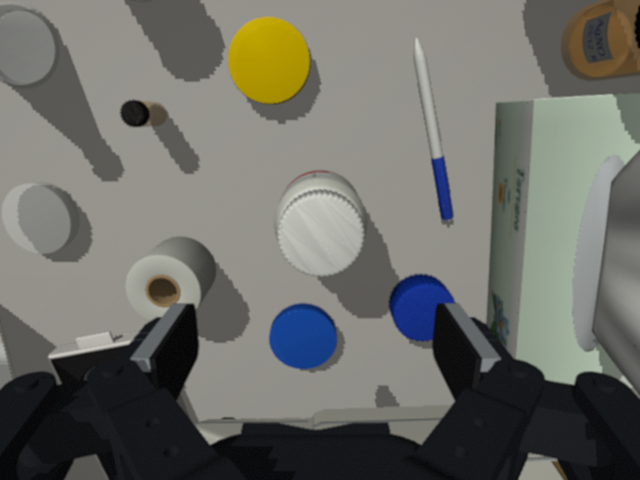

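Request:
play_rows:
  steps:
    - {"wx": 0, "wy": 0, "wz": 0, "dx": 0.0066, "dy": 0, "dz": 0.05, "gripper": -1}
    - {"wx": 0, "wy": 0, "wz": 0, "dx": 0, "dy": 0, "dz": 0.06, "gripper": -1}
    - {"wx": 0, "wy": 0, "wz": 0, "dx": 0, "dy": 0, "dz": 0.06, "gripper": -1}
    - {"wx": 0, "wy": 0, "wz": 0, "dx": 0, "dy": 0, "dz": 0.06, "gripper": -1}
    - {"wx": 0, "wy": 0, "wz": 0, "dx": 0, "dy": 0, "dz": 0.06, "gripper": -1}
    - {"wx": 0, "wy": 0, "wz": 0, "dx": 0, "dy": 0, "dz": 0.032, "gripper": -1}
    - {"wx": 0, "wy": 0, "wz": 0, "dx": 0, "dy": 0, "dz": 0, "gripper": -1}
    - {"wx": 0, "wy": 0, "wz": 0, "dx": 0, "dy": 0, "dz": 0, "gripper": 1}
    - {"wx": 0, "wy": 0, "wz": 0, "dx": 0, "dy": 0, "dz": 0, "gripper": 1}
    - {"wx": 0, "wy": 0, "wz": 0, "dx": 0, "dy": 0, "dz": 0, "gripper": 1}
    - {"wx": 0, "wy": 0, "wz": 0, "dx": 0, "dy": 0, "dz": 0, "gripper": 1}

```text
time_s: 9.5
tool_pos: [0.6844, -0.1199, 0.0284]
tcp_rot: [3.141, -0.003, 0.004]
wrist_force: [-0.0, -0.1, 6.5]
grip_width: 0.065
```

Request:
play_rows:
  steps:
    - {"wx": 0, "wy": 0, "wz": 0, "dx": 0, "dy": 0, "dz": -0.02, "gripper": 1}
    - {"wx": 0, "wy": 0, "wz": 0, "dx": 0, "dy": 0, "dz": -0.06, "gripper": 1}
    - {"wx": 0, "wy": 0, "wz": 0, "dx": 0, "dy": 0, "dz": -0.08, "gripper": 1}
    - {"wx": 0, "wy": 0, "wz": 0, "dx": 0, "dy": 0, "dz": -0.08, "gripper": 1}
    - {"wx": 0, "wy": 0, "wz": 0, "dx": -0.03, "dy": -0.02, "dz": -0.05, "gripper": 1}
    - {"wx": 0, "wy": 0, "wz": 0, "dx": -0.05, "dy": -0.05, "dz": 0, "gripper": 1}
    - {"wx": 0, "wy": 0, "wz": 0, "dx": -0.05, "dy": -0.08, "dz": 0, "gripper": 1}
    - {"wx": 0, "wy": 0, "wz": 0, "dx": -0.05, "dy": -0.08, "dz": 0, "gripper": 1}
    - {"wx": 0, "wy": 0, "wz": 0, "dx": -0.05, "dy": -0.08, "dz": 0, "gripper": 1}
    - {"wx": 0, "wy": 0, "wz": 0, "dx": -0.05, "dy": -0.08, "dz": 0, "gripper": 1}
    - {"wx": 0, "wy": 0, "wz": 0, "dx": -0.05, "dy": -0.08, "dz": 0, "gripper": 1}
    - {"wx": 0, "wy": 0, "wz": 0, "dx": -0.05, "dy": -0.08, "dz": 0, "gripper": 1}
    - {"wx": 0, "wy": 0, "wz": 0, "dx": 0, "dy": -0.08, "dz": 0, "gripper": 1}
    - {"wx": 0, "wy": 0, "wz": 0, "dx": 0, "dy": -0.08, "dz": 0, "gripper": 1}
    - {"wx": 0, "wy": 0, "wz": 0, "dx": 0, "dy": -0.08, "dz": 0, "gripper": 1}
    - {"wx": 0, "wy": 0, "wz": 0, "dx": 0, "dy": -0.08, "dz": 0, "gripper": 1}
    - {"wx": 0, "wy": 0, "wz": 0, "dx": 0, "dy": -0.06, "dz": 0, "gripper": 1}
    - {"wx": 0, "wy": 0, "wz": 0, "dx": 0, "dy": 0, "dz": 0, "gripper": 1}
    - {"wx": 0, "wy": 0, "wz": 0, "dx": 0, "dy": 0, "dz": 0, "gripper": 1}

```text
time_s: 11.4
tool_pos: [0.4905, 0.3446, 0.1714]
tcp_rot: [3.141, 0.0, 0.006]
wrist_force: [-0.1, -0.7, -2.1]
grip_width: 0.0644
```

```bash
python3 snap.py w6; python3 -c "
from h import *
p,d=grab_frame('scene');save('s6.png',p)"; cat >c.py <<'E'
import cv2,sys
a,u0,v0,u1,v1=sys.argv[1],*map(int,sys.argv[2:6])
p=cv2.imread(f'pics/{a}.png')[v0:v1,u0:u1];s=min(800/(u1-u0),600/(v1-v0));cv2.imwrite(f'pics/{a}_c.png',cv2.resize(p,None,fx=s,fy=s,interpolation=cv2.INTER_CUBIC))
E
python3 c.py s6 100 100 340 280
```

```text
11.4 [0.49049203 0.34456861 0.17135125] [3.14074936e+00 2.71059944e-04 5.51760533e-03] [ 6.130e-01  3.420e-01 -1.460e-01  1.083e+00 -1.000e-03  2.178e+00]
```

View pics/w6.png

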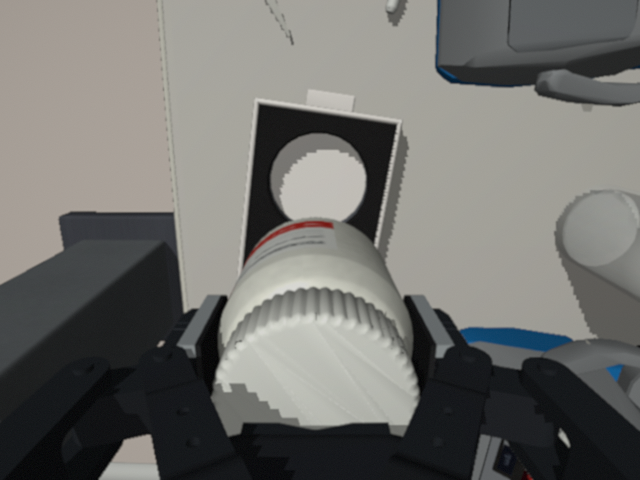

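View pics/s6_c.png

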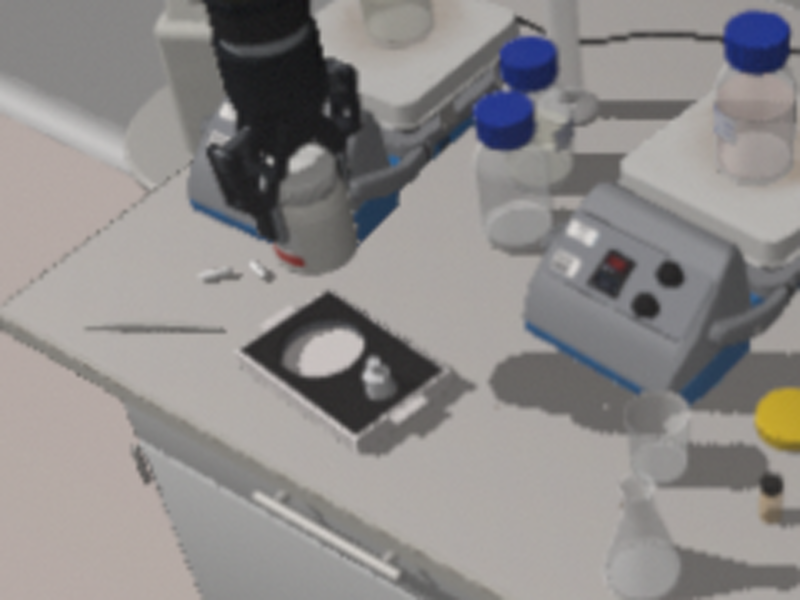

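```bash
python3 - <<'E'
from h import *
from scipy.optimize import least_squares
z=np.load('w6.npz');st=dict(tool_pos=z['pos'],tcp_rot=z['rot']);P=cloud('wrist',z['d'],st)
q=P[215:420,225:410].reshape(-1,3);q=q[np.isfinite(q[:,2])]
for a,b,R in ((.145,.16,.033),(.16,.175,.033),(.175,.19,.033),(.19,.2,.033)):
    s=q[(q[:,2]>a)&(q[:,2]<b)&(q[:,1]>.34)]
    if len(s)>10:
        r=least_squares(lambda t:np.hypot(s[:,0]-t[0],s[:,1]-t[1])-R,[.49,.344],loss='soft_l1',f_scale=.001);print(a,len(s),r.x.round(4),s[:,1].max())
s=q[(q[:,2]>.222)];print('top',len(s),np.median(s[:,2]),np.percentile(s,[1,99],axis=0).round(4))
E
python3 tray.py w6 235 90 410 240
```

```text
0.145 833 [0.4904 0.3421] 0.37547899026376574
0.16 1313 [0.4903 0.3422] 0.37563394589573895
0.175 1939 [0.4905 0.3422] 0.3756916455411565
0.19 2835 [0.4904 0.3413] 0.3756405197325486
top 18001 0.22621362123197788 [[0.4675 0.3392 0.2226]
 [0.5142 0.3696 0.2275]]
foam outer [492.1 369.4] [99.1 97. ] 82.35
[[437.5, 326.70001220703125], [533.5999755859375, 313.79998779296875], [546.7999877929688, 412.0], [450.70001220703125, 425.0]]
```

Request:
play_rows:
  steps:
    - {"wx": 0, "wy": 0, "wz": 0, "dx": 0.003, "dy": -0.03, "dz": 0, "gripper": 1}
    - {"wx": 0, "wy": 0, "wz": 0, "dx": 0, "dy": -0.026, "dz": 0.03, "gripper": 1}
    - {"wx": 0, "wy": 0, "wz": 0, "dx": 0, "dy": 0, "dz": 0.06, "gripper": 1}
    - {"wx": 0, "wy": 0, "wz": 0, "dx": 0, "dy": 0, "dz": 0.06, "gripper": 1}
    - {"wx": 0, "wy": 0, "wz": 0, "dx": 0, "dy": 0, "dz": 0.06, "gripper": 1}
    - {"wx": 0, "wy": 0, "wz": 0, "dx": 0, "dy": 0, "dz": 0.02, "gripper": 1}
    - {"wx": 0, "wy": 0, "wz": 0, "dx": 0, "dy": 0, "dz": 0, "gripper": 1}

```text
time_s: 12.2
tool_pos: [0.4908, 0.3716, 0.054]
tcp_rot: [3.139, 0.003, 0.004]
wrist_force: [-0.0, -0.1, -1.6]
grip_width: 0.0648
```

Request:
play_rows:
  steps:
    - {"wx": 0, "wy": 0, "wz": 0, "dx": 0.002, "dy": -0.001, "dz": 0, "gripper": 1}
    - {"wx": 0, "wy": 0, "wz": 0, "dx": 0, "dy": 0, "dz": 0.015, "gripper": 1}
    - {"wx": 0, "wy": 0, "wz": 0, "dx": 0, "dy": 0, "dz": 0.015, "gripper": 1}
    - {"wx": 0, "wy": 0, "wz": 0, "dx": 0, "dy": 0, "dz": 0.007, "gripper": 1}
    - {"wx": 0, "wy": 0, "wz": 0, "dx": 0, "dy": 0, "dz": 0, "gripper": 1}

```text
time_s: 12.7
tool_pos: [0.493, 0.3727, 0.0374]
tcp_rot: [3.141, 0.001, 0.004]
wrist_force: [-0.1, -0.3, -1.7]
grip_width: 0.0648
```

Request:
play_rows:
  steps:
    - {"wx": 0, "wy": 0, "wz": 0, "dx": 0, "dy": 0, "dz": 0.006, "gripper": 1}
    - {"wx": 0, "wy": 0, "wz": 0, "dx": 0, "dy": 0, "dz": 0.001, "gripper": 1}
    - {"wx": 0, "wy": 0, "wz": 0, "dx": 0, "dy": 0, "dz": 0, "gripper": -1}
    - {"wx": 0, "wy": 0, "wz": 0, "dx": 0, "dy": 0, "dz": 0, "gripper": -1}
    - {"wx": 0, "wy": 0, "wz": 0, "dx": 0, "dy": 0, "dz": 0, "gripper": -1}
    - {"wx": 0, "wy": 0, "wz": 0, "dx": 0, "dy": 0, "dz": -0.04, "gripper": -1}
    - {"wx": 0, "wy": 0, "wz": 0, "dx": 0, "dy": 0, "dz": -0.08, "gripper": -1}
    - {"wx": 0, "wy": 0, "wz": 0, "dx": 0, "dy": 0, "dz": -0.09, "gripper": -1}
    - {"wx": 0, "wy": 0, "wz": 0, "dx": 0, "dy": 0, "dz": -0.09, "gripper": -1}
    - {"wx": 0, "wy": 0, "wz": 0, "dx": 0, "dy": 0, "dz": 0, "gripper": -1}
    - {"wx": 0, "wy": 0, "wz": 0, "dx": 0, "dy": 0, "dz": 0, "gripper": -1}

```text
time_s: 13.8
tool_pos: [0.4943, 0.3736, 0.186]
tcp_rot: [-3.139, -0.003, 0.004]
wrist_force: [-0.2, -0.8, -0.7]
grip_width: 0.0854
```

```bash
python3 snap.py w7; python3 cyl.py w7 .492 .37 .033 .03 .11;python3 cyl.py w7 .482 .295 .011 .03 .06
```

```text
13.8 [0.49425662 0.37363679 0.1860165 ] [-3.13947467e+00 -2.90829995e-03  4.28243458e-03] [ 0.647  0.367 -0.076  1.124 -0.     2.214]
7843 [0.4607 0.3432 0.03  ] [0.5258 0.4037 0.0918] mid [0.4932 0.3735 0.0609]
top z 0.0893 mid [0.4935 0.371 ] span [0.0512 0.0512]
603 [0.4721 0.2857 0.03  ] [0.4931 0.3064 0.051 ] mid [0.4826 0.2961 0.0405]
top z 0.0494 mid [0.4823 0.296 ] span [0.0109 0.0102]
```

View pics/w7.png

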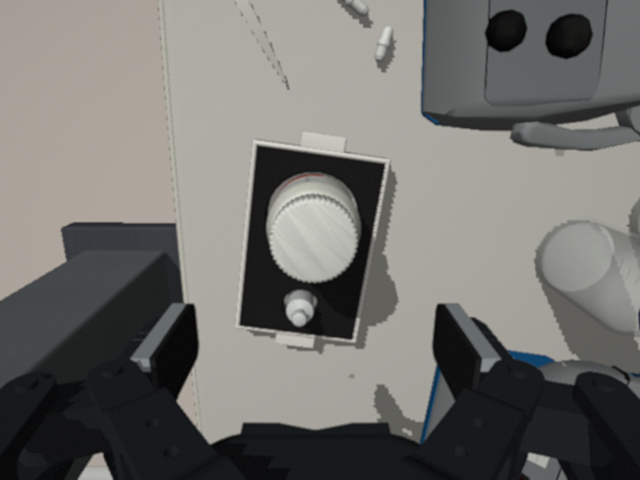

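```bash
python3 cyl.py w5 .563 -.174 .029 .02 .06; python3 cyl.py w5 .552 -.044 .009 .015 .06;  python3 cyl.py w5 .447 -.127 .03 .008 .03
python3 - <<'E'
from h import *
from tray import onplane
z=np.load('w5.npz');st=dict(tool_pos=z['pos'],tcp_rot=z['rot']);ci=camera_info('wrist')
print('vial cap',onplane([(135,113)],.043,st,ci),'film core',onplane([(162,291)],.05,st,ci))
E
python3 c.py w5 80 60 280 340
```

```text
4597 [ 0.5336 -0.1993  0.02  ] [ 0.5919 -0.1453  0.0531] mid [ 0.5627 -0.1723  0.0366]
top z 0.0505 mid [ 0.563  -0.1715] span [0.0549 0.0496]
917 [ 0.5426 -0.0544  0.0152] [ 0.5616 -0.0363  0.0466] mid [ 0.5521 -0.0453  0.0309]
top z 0.0444 mid [ 0.5521 -0.0454] span [0.0162 0.016 ]
4166 [ 0.4177 -0.1572  0.008 ] [ 0.479  -0.0974  0.0186] mid [ 0.4484 -0.1273  0.0133]
top z 0.0161 mid [ 0.4486 -0.1271] span [0.0564 0.0559]
vial cap [[ 0.5538732  -0.04537354  0.043     ]] film core [[ 0.56213377 -0.1749473   0.05      ]]
```

View pics/w5_c.png

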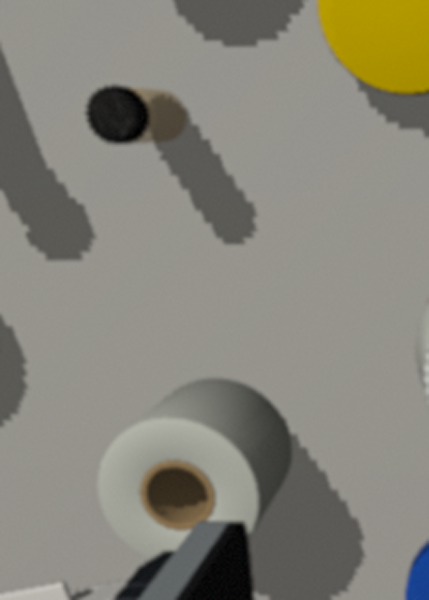

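Request:
play_rows:
  steps:
    - {"wx": 0, "wy": 0, "wz": 0, "dx": 0.01, "dy": 0.06, "dz": 0, "gripper": -1}
    - {"wx": 0, "wy": 0, "wz": 0, "dx": 0.015, "dy": 0.09, "dz": 0, "gripper": -1}
    - {"wx": 0, "wy": 0, "wz": 0, "dx": 0.015, "dy": 0.09, "dz": 0, "gripper": -1}
    - {"wx": 0, "wy": 0, "wz": 0, "dx": 0.015, "dy": 0.09, "dz": 0, "gripper": -0.2}
    - {"wx": 0, "wy": 0, "wz": 0, "dx": 0.015, "dy": 0.09, "dz": 0, "gripper": -0.2}
    - {"wx": 0, "wy": 0, "wz": 0, "dx": 0.015, "dy": 0.09, "dz": 0, "gripper": -0.2}
    - {"wx": 0, "wy": 0, "wz": 0, "dx": 0.015, "dy": 0.09, "dz": 0, "gripper": -0.2}
    - {"wx": 0, "wy": 0, "wz": 0, "dx": 0.015, "dy": 0.09, "dz": 0, "gripper": -0.2}
    - {"wx": 0, "wy": 0, "wz": 0, "dx": 0, "dy": 0.09, "dz": 0, "gripper": -0.2}
    - {"wx": 0, "wy": 0, "wz": 0, "dx": 0, "dy": 0.06, "dz": 0.06, "gripper": -0.2}
    - {"wx": 0, "wy": 0, "wz": 0, "dx": 0, "dy": 0, "dz": 0.06, "gripper": -0.2}
    - {"wx": 0, "wy": 0, "wz": 0, "dx": 0, "dy": 0, "dz": 0, "gripper": -0.2}
    - {"wx": 0, "wy": 0, "wz": 0, "dx": 0, "dy": 0, "dz": 0, "gripper": -0.2}

```text
time_s: 15.15
tool_pos: [0.551, -0.0465, 0.1231]
tcp_rot: [-3.141, 0.004, 0.004]
wrist_force: [0.5, -0.6, 0.6]
grip_width: 0.0515
```

```bash
python3 snap.py w8; python3 cyl.py w8 .552 -.045 .009 .015 .06
```

```text
15.15 [ 0.55104061 -0.04651578  0.12306254] [-3.14108154  0.0037769   0.00435435] [-0.084  0.297 -0.326  0.952  0.     1.482]
1032 [ 0.5429 -0.0546  0.015 ] [ 0.5611 -0.0361  0.0465] mid [ 0.552  -0.0454  0.0307]
top z 0.0444 mid [ 0.5522 -0.0451] span [0.0163 0.0164]
```

View pics/w8.png

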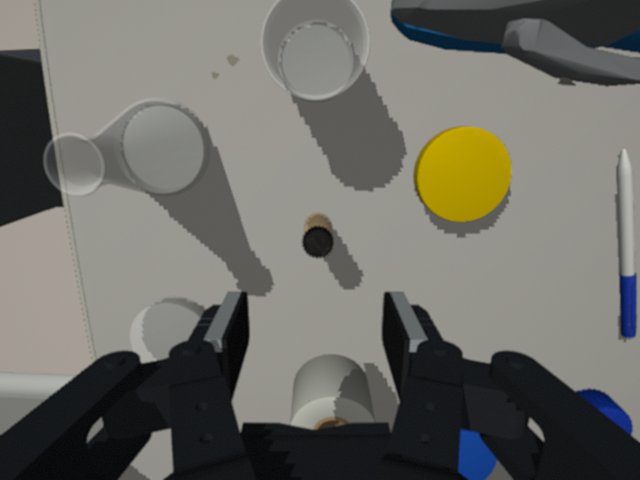

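Request:
play_rows:
  steps:
    - {"wx": 0, "wy": 0, "wz": 0, "dx": 0.002, "dy": -0.0025, "dz": 0.04, "gripper": -0.2}
    - {"wx": 0, "wy": 0, "wz": 0, "dx": 0, "dy": 0, "dz": 0.06, "gripper": -0.2}
    - {"wx": 0, "wy": 0, "wz": 0, "dx": 0, "dy": 0, "dz": 0.06, "gripper": -0.2}
    - {"wx": 0, "wy": 0, "wz": 0, "dx": 0, "dy": 0, "dz": 0.04, "gripper": -0.2}
    - {"wx": 0, "wy": 0, "wz": 0, "dx": 0, "dy": 0, "dz": 0.004, "gripper": -0.2}
    - {"wx": 0, "wy": 0, "wz": 0, "dx": 0, "dy": 0, "dz": 0, "gripper": -0.2}
    - {"wx": 0, "wy": 0, "wz": 0, "dx": 0, "dy": 0, "dz": 0, "gripper": 1}
    - {"wx": 0, "wy": 0, "wz": 0, "dx": 0, "dy": 0, "dz": 0, "gripper": 1}
    - {"wx": 0, "wy": 0, "wz": 0, "dx": 0, "dy": 0, "dz": 0, "gripper": 1}
    - {"wx": 0, "wy": 0, "wz": 0, "dx": 0, "dy": 0, "dz": 0, "gripper": 1}
    - {"wx": 0, "wy": 0, "wz": 0, "dx": 0, "dy": 0, "dz": 0, "gripper": 1}
    - {"wx": 0, "wy": 0, "wz": 0, "dx": 0, "dy": 0, "dz": 0, "gripper": 1}

```text
time_s: 16.4
tool_pos: [0.5548, -0.0456, 0.024]
tcp_rot: [-3.142, -0.003, 0.004]
wrist_force: [-0.9, 1.5, 6.3]
grip_width: 0.0166
```

Request:
play_rows:
  steps:
    - {"wx": 0, "wy": 0, "wz": 0, "dx": 0, "dy": 0, "dz": -0.03, "gripper": 1}
    - {"wx": 0, "wy": 0, "wz": 0, "dx": 0, "dy": 0, "dz": -0.07, "gripper": 1}
    - {"wx": 0, "wy": 0, "wz": 0, "dx": -0.01, "dy": 0.03, "dz": -0.08, "gripper": 1}
    - {"wx": 0, "wy": 0, "wz": 0, "dx": -0.01, "dy": 0.05, "dz": -0.07, "gripper": 1}
    - {"wx": 0, "wy": 0, "wz": 0, "dx": -0.01, "dy": 0.07, "dz": -0.05, "gripper": 1}
    - {"wx": 0, "wy": 0, "wz": 0, "dx": -0.01, "dy": 0.08, "dz": -0.05, "gripper": 1}
    - {"wx": 0, "wy": 0, "wz": 0, "dx": -0.01, "dy": 0.08, "dz": -0.05, "gripper": 1}
    - {"wx": 0, "wy": 0, "wz": 0, "dx": -0.01, "dy": 0.08, "dz": -0.05, "gripper": 1}
    - {"wx": 0, "wy": 0, "wz": 0, "dx": -0.01, "dy": 0.08, "dz": -0.05, "gripper": 1}
    - {"wx": 0, "wy": 0, "wz": 0, "dx": -0.01, "dy": 0.08, "dz": 0, "gripper": 1}
    - {"wx": 0, "wy": 0, "wz": 0, "dx": -0.01, "dy": 0.07, "dz": 0, "gripper": 1}
    - {"wx": 0, "wy": 0, "wz": 0, "dx": 0, "dy": 0.02, "dz": 0, "gripper": 1}
    - {"wx": 0, "wy": 0, "wz": 0, "dx": 0, "dy": 0, "dz": 0, "gripper": 1}
    - {"wx": 0, "wy": 0, "wz": 0, "dx": 0, "dy": 0, "dz": 0, "gripper": 1}

```text
time_s: 17.8
tool_pos: [0.5099, -0.3649, 0.2724]
tcp_rot: [-3.141, -0.0, 0.004]
wrist_force: [0.3, -0.0, 0.5]
grip_width: 0.0165
```

```bash
python3 snap.py w9
```

```text
17.8 [ 0.50992565 -0.36490093  0.27240741] [-3.14084789e+00 -9.80249139e-06  4.44804562e-03] [-6.21e-01  3.55e-01  1.04e-01  1.32e+00  1.00e-03  9.45e-01]
```

View pics/w9.png

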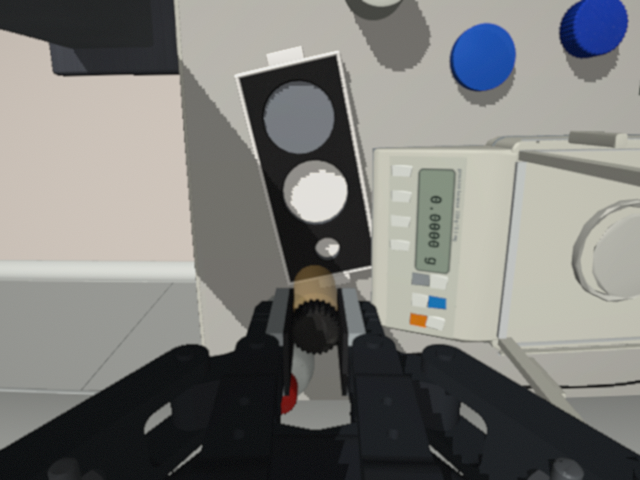

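```bash
python3 tray.py w9 230 40 375 268
python3 - <<'E'
from h import *
from tray import onplane
from scipy.optimize import least_squares
z=np.load('w9.npz');st=dict(tool_pos=z['pos'],tcp_rot=z['rot']);ci=camera_info('wrist')
c=np.array([.5062,-.348]);a=np.deg2rad(12.3);yv=np.array([-np.sin(a),np.cos(a)])
print('prior pockets',[ (c+k*yv).round(4).tolist() for k in (.057,-.017,-.077)])
P=cloud('wrist',z['d'],st)
q=P[262:352,288:342].reshape(-1,3);q=q[np.isfinite(q[:,2])&(q[:,2]>.23)&(q[:,2]<.31)]
print(q.min(0),q.max(0))
for lo in (.25,.258,.266,.274):
    s=q[(q[:,2]>lo)&(q[:,2]<lo+.008)&(q[:,1]>-.37)]
    if len(s)>20:
        r=least_squares(lambda t:np.hypot(s[:,0]-t[0],s[:,1]-t[1])-.009,[.51,-.365],loss='soft_l1',f_scale=.001);print(lo,len(s),r.x.round(4))
# balance
b=P[150:330,372:400].reshape(-1,3);b=b[np.isfinite(b[:,2])&(b[:,2]>.02)];
for y in (-.30,-.34,-.38,-.42,-.46):
    k=P[(abs(P[...,1]-y)<.01)&(P[...,2]>.028)&(P[...,2]<.1)&(P[...,0]>.52)&(P[...,0]<.7)]
    print(y,[(x,round(float(np.max(k[abs(k[:,0]-x)<.006][:,2],initial=0)),3)) for x in (.55,.56,.57,.58,.59,.6,.62,.64)])
E
python3 c.py w9 225 40 385 345
```

```text
foam outer [ 505.6 -348.3] [ 90.3 205.6] 12.54
[[439.1000061035156, -257.79998779296875], [483.79998779296875, -458.5], [572.0, -438.8999938964844], [527.2999877929688, -238.1999969482422]]
hole ellipse [ 522.6 -421.7] [23.8 26.7] n 67
hole ellipse [ 509.7 -364.2] [65.  66.1] n 185
hole ellipse [ 493.9 -293.6] [67.1 67.8] n 205
prior pockets [[0.4941, -0.2923], [0.5098, -0.3646], [0.5226, -0.4232]]
[ 0.49966731 -0.37585275  0.24928372] [ 0.51944271 -0.35379986  0.3097517 ]
0.25 260 [ 0.5095 -0.3646]
0.258 293 [ 0.5097 -0.3646]
0.266 325 [ 0.5097 -0.3646]
0.274 595 [ 0.5098 -0.3648]
-0.3 [(0.55, 0.0), (0.56, 0.0), (0.57, 0.0), (0.58, 0.0), (0.59, 0.0), (0.6, 0.0), (0.62, 0.0), (0.64, 0.0)]
-0.34 [(0.55, 0.0), (0.56, 0.03), (0.57, 0.037), (0.58, 0.045), (0.59, 0.05), (0.6, 0.053), (0.62, 0.062), (0.64, 0.069)]
-0.38 [(0.55, 0.0), (0.56, 0.0), (0.57, 0.036), (0.58, 0.044), (0.59, 0.049), (0.6, 0.052), (0.62, 0.061), (0.64, 0.07)]
-0.42 [(0.55, 0.0), (0.56, 0.0), (0.57, 0.036), (0.58, 0.044), (0.59, 0.049), (0.6, 0.053), (0.62, 0.061), (0.64, 0.069)]
-0.46 [(0.55, 0.0), (0.56, 0.0), (0.57, 0.035), (0.58, 0.043), (0.59, 0.047), (0.6, 0.053), (0.62, 0.061), (0.64, 0.068)]
```

View pics/w9_c.png

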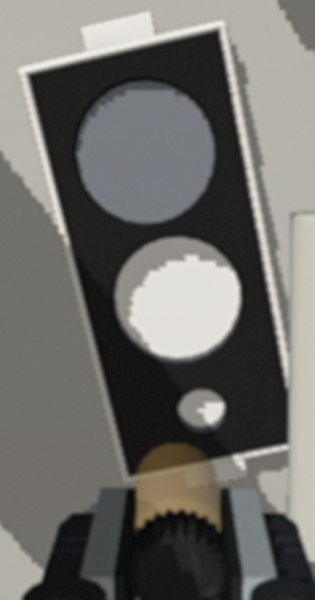

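Request:
play_rows:
  steps:
    - {"wx": 0, "wy": 0, "wz": 0, "dx": 0.013, "dy": 0.058, "dz": 0.02, "gripper": 1}
    - {"wx": 0, "wy": 0, "wz": 0, "dx": 0.013, "dy": 0.058, "dz": 0.04, "gripper": 1}
    - {"wx": 0, "wy": 0, "wz": 0, "dx": 0, "dy": 0, "dz": 0.08, "gripper": 1}
    - {"wx": 0, "wy": 0, "wz": 0, "dx": 0, "dy": 0, "dz": 0.08, "gripper": 1}
    - {"wx": 0, "wy": 0, "wz": 0, "dx": 0, "dy": 0, "dz": 0.08, "gripper": 1}
    - {"wx": 0, "wy": 0, "wz": 0, "dx": 0, "dy": 0, "dz": 0.06, "gripper": 1}
    - {"wx": 0, "wy": 0, "wz": 0, "dx": 0, "dy": 0, "dz": 0.04, "gripper": 1}
    - {"wx": 0, "wy": 0, "wz": 0, "dx": 0, "dy": 0, "dz": 0, "gripper": 1}
    - {"wx": 0, "wy": 0, "wz": 0, "dx": 0, "dy": 0, "dz": 0, "gripper": 1}

```text
time_s: 18.75
tool_pos: [0.5237, -0.4226, 0.0729]
tcp_rot: [-3.141, 0.0, 0.006]
wrist_force: [0.4, -0.8, -0.1]
grip_width: 0.0163
```

Request:
play_rows:
  steps:
    - {"wx": 0, "wy": 0, "wz": 0, "dx": -0.002, "dy": 0, "dz": 0.02, "gripper": 1}
    - {"wx": 0, "wy": 0, "wz": 0, "dx": 0, "dy": 0, "dz": 0.02, "gripper": 1}
    - {"wx": 0, "wy": 0, "wz": 0, "dx": 0, "dy": 0, "dz": 0.02, "gripper": 1}
    - {"wx": 0, "wy": 0, "wz": 0, "dx": 0, "dy": 0, "dz": 0.016, "gripper": 1}
    - {"wx": 0, "wy": 0, "wz": 0, "dx": 0, "dy": 0, "dz": 0.004, "gripper": 1}
    - {"wx": 0, "wy": 0, "wz": 0, "dx": 0, "dy": 0, "dz": 0, "gripper": 1}

```text
time_s: 19.35
tool_pos: [0.5218, -0.4235, 0.0316]
tcp_rot: [-3.141, 0.001, 0.004]
wrist_force: [0.2, -1.1, 0.1]
grip_width: 0.0164
```

Request:
play_rows:
  steps:
    - {"wx": 0, "wy": 0, "wz": 0, "dx": 0, "dy": 0, "dz": 0.003, "gripper": 1}
    - {"wx": 0, "wy": 0, "wz": 0, "dx": 0, "dy": 0, "dz": 0, "gripper": 1}
    - {"wx": 0, "wy": 0, "wz": 0, "dx": 0, "dy": 0, "dz": 0, "gripper": 0.06}
    - {"wx": 0, "wy": 0, "wz": 0, "dx": 0, "dy": 0, "dz": 0, "gripper": 0.06}
    - {"wx": 0, "wy": 0, "wz": 0, "dx": 0, "dy": 0, "dz": 0, "gripper": 0.06}
    - {"wx": 0, "wy": 0, "wz": 0, "dx": 0, "dy": 0, "dz": -0.03, "gripper": 0.06}
    - {"wx": 0, "wy": 0, "wz": 0, "dx": 0, "dy": 0, "dz": -0.06, "gripper": 0.06}
    - {"wx": 0, "wy": 0, "wz": 0, "dx": 0, "dy": 0, "dz": -0.09, "gripper": 0.06}
    - {"wx": 0, "wy": 0, "wz": 0, "dx": 0, "dy": -0.03, "dz": -0.09, "gripper": -1}
    - {"wx": 0, "wy": 0, "wz": 0, "dx": 0, "dy": -0.06, "dz": -0.05, "gripper": -1}
    - {"wx": 0, "wy": 0, "wz": 0, "dx": 0, "dy": 0, "dz": 0, "gripper": -1}
    - {"wx": 0, "wy": 0, "wz": 0, "dx": 0, "dy": 0, "dz": 0, "gripper": -1}

```text
time_s: 20.55
tool_pos: [0.5226, -0.3788, 0.1925]
tcp_rot: [3.14, -0.002, 0.005]
wrist_force: [0.4, -0.3, -1.1]
grip_width: 0.0854
```

```bash
python3 snap.py w10; python3 cyl.py w10 .5226 -.4225 .009 .025 .06; python3 tray.py w10 200 20 400 400
```

```text
20.55 [ 0.52257393 -0.37883711  0.19250372] [ 3.13967105e+00 -1.99286331e-03  5.18485638e-03] [-0.627  0.413  0.006  1.161 -0.     0.939]
632 [ 0.5127 -0.4325  0.0254] [ 0.531  -0.4145  0.0531] mid [ 0.5218 -0.4235  0.0392]
top z 0.0504 mid [ 0.5217 -0.4234] span [0.0161 0.016 ]
foam outer [ 505.6 -348.6] [ 90.7 206.9] 12.51
[[438.8999938964844, -257.5], [483.70001220703125, -459.5], [572.2000122070312, -439.79998779296875], [527.4000244140625, -237.8000030517578]]
hole ellipse [ 522.5 -419.4] [18.4 27.3] n 79
hole ellipse [ 510.2 -364.1] [63.8 65.4] n 230
hole ellipse [ 494.1 -293.7] [66.8 67.3] n 260
```

View pics/w10.png

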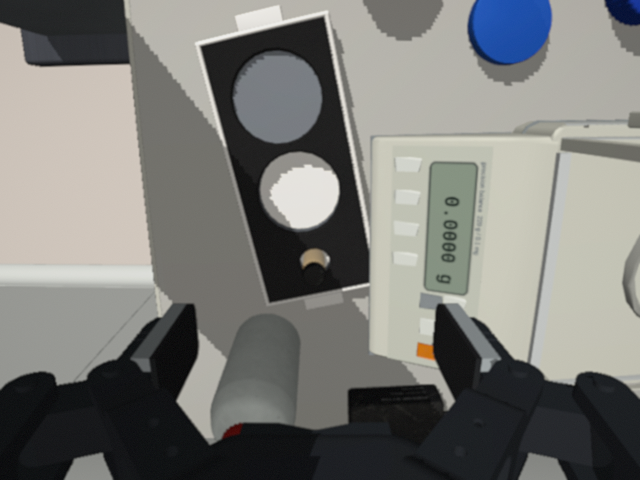

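Request:
play_rows:
  steps:
    - {"wx": 0, "wy": 0, "wz": 0, "dx": 0.01, "dy": -0.06, "dz": 0, "gripper": -1}
    - {"wx": 0, "wy": 0, "wz": 0, "dx": 0.02, "dy": -0.09, "dz": 0, "gripper": -1}
    - {"wx": 0, "wy": 0, "wz": 0, "dx": 0.02, "dy": -0.09, "dz": 0, "gripper": -1}
    - {"wx": 0, "wy": 0, "wz": 0, "dx": 0.02, "dy": -0.09, "dz": 0.02, "gripper": -1}
    - {"wx": 0, "wy": 0, "wz": 0, "dx": 0.01, "dy": -0.08, "dz": 0.05, "gripper": -1}
    - {"wx": 0, "wy": 0, "wz": 0, "dx": 0, "dy": 0, "dz": 0.05, "gripper": -1}
    - {"wx": 0, "wy": 0, "wz": 0, "dx": 0, "dy": 0, "dz": 0, "gripper": -1}
    - {"wx": 0, "wy": 0, "wz": 0, "dx": 0, "dy": 0, "dz": 0, "gripper": -1}

```text
time_s: 21.4
tool_pos: [0.5602, -0.174, 0.1297]
tcp_rot: [-3.141, 0.003, 0.003]
wrist_force: [-0.1, 0.1, 1.5]
grip_width: 0.0856
```

```bash
python3 snap.py w11; python3 cyl.py w11 .5625 -.1735 .029 .02 .06;python3 cyl.py w11 .448 -.127 .03 .008 .03
```

```text
21.4 [ 0.56015711 -0.17403581  0.12972803] [-3.14110719e+00  2.89101209e-03  3.45461336e-03] [-0.301  0.349 -0.235  0.989 -0.     1.266]
7580 [ 0.5339 -0.2034  0.0201] [ 0.5918 -0.1454  0.0531] mid [ 0.5628 -0.1744  0.0366]
top z 0.0506 mid [ 0.5629 -0.1742] span [0.0543 0.0544]
7049 [ 0.4182 -0.1574  0.008 ] [ 0.4785 -0.098   0.0188] mid [ 0.4484 -0.1277  0.0134]
top z 0.016 mid [ 0.4486 -0.1276] span [0.0562 0.0555]
```

View pics/w11.png

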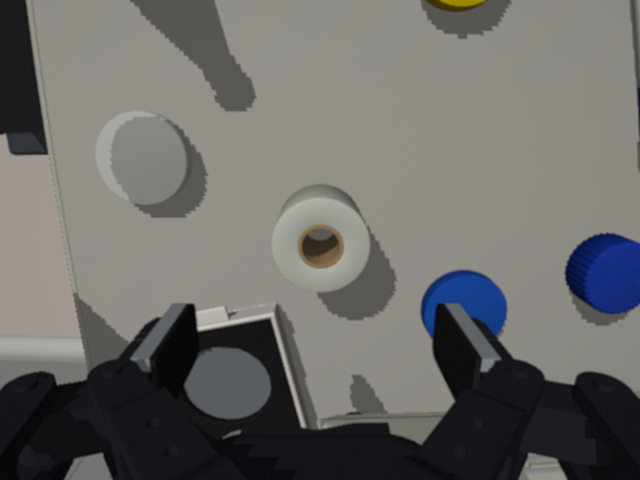

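Request:
play_rows:
  steps:
    - {"wx": 0, "wy": 0, "wz": 0, "dx": 0.004, "dy": 0, "dz": 0.04, "gripper": -1}
    - {"wx": 0, "wy": 0, "wz": 0, "dx": 0, "dy": 0, "dz": 0.06, "gripper": -1}
    - {"wx": 0, "wy": 0, "wz": 0, "dx": 0, "dy": 0, "dz": 0.06, "gripper": -1}
    - {"wx": 0, "wy": 0, "wz": 0, "dx": 0, "dy": 0, "dz": 0.04, "gripper": -1}
    - {"wx": 0, "wy": 0, "wz": 0, "dx": 0, "dy": 0, "dz": 0.024, "gripper": -1}
    - {"wx": 0, "wy": 0, "wz": 0, "dx": 0, "dy": 0, "dz": 0, "gripper": -1}
    - {"wx": 0, "wy": 0, "wz": 0, "dx": 0, "dy": 0, "dz": 0, "gripper": 1}
    - {"wx": 0, "wy": 0, "wz": 0, "dx": 0, "dy": 0, "dz": 0, "gripper": 1}
    - {"wx": 0, "wy": 0, "wz": 0, "dx": 0, "dy": 0, "dz": 0, "gripper": 1}
    - {"wx": 0, "wy": 0, "wz": 0, "dx": 0, "dy": 0, "dz": 0, "gripper": 1}
    - {"wx": 0, "wy": 0, "wz": 0, "dx": 0, "dy": 0, "dz": 0, "gripper": 1}

```text
time_s: 22.55
tool_pos: [0.5647, -0.1742, 0.0208]
tcp_rot: [3.14, -0.003, 0.004]
wrist_force: [-0.1, -1.4, 6.7]
grip_width: 0.0565
```

Request:
play_rows:
  steps:
    - {"wx": 0, "wy": 0, "wz": 0, "dx": 0, "dy": 0, "dz": -0.03, "gripper": 1}
    - {"wx": 0, "wy": 0, "wz": 0, "dx": 0, "dy": 0, "dz": -0.07, "gripper": 1}
    - {"wx": 0, "wy": 0, "wz": 0, "dx": -0.01, "dy": 0.03, "dz": -0.08, "gripper": 1}
    - {"wx": 0, "wy": 0, "wz": 0, "dx": -0.02, "dy": 0.06, "dz": -0.06, "gripper": 1}
    - {"wx": 0, "wy": 0, "wz": 0, "dx": -0.02, "dy": 0.07, "dz": -0.02, "gripper": 1}
    - {"wx": 0, "wy": 0, "wz": 0, "dx": -0.02, "dy": 0.07, "dz": 0, "gripper": 1}
    - {"wx": 0, "wy": 0, "wz": 0, "dx": -0.02, "dy": 0.06, "dz": 0, "gripper": 1}
    - {"wx": 0, "wy": 0, "wz": 0, "dx": -0.02, "dy": 0.04, "dz": 0, "gripper": 1}
    - {"wx": 0, "wy": 0, "wz": 0, "dx": 0, "dy": 0, "dz": 0, "gripper": 1}
    - {"wx": 0, "wy": 0, "wz": 0, "dx": 0, "dy": 0, "dz": 0, "gripper": 1}

```text
time_s: 23.55
tool_pos: [0.5088, -0.3389, 0.1493]
tcp_rot: [-3.141, -0.001, 0.003]
wrist_force: [-0.8, 0.3, -0.5]
grip_width: 0.0565
```

```bash
python3 snap.py w12; python3 - <<'E'
from h import *
from scipy.optimize import least_squares
z=np.load('w12.npz');st=dict(tool_pos=z['pos'],tcp_rot=z['rot']);P=cloud('wrist',z['d'],st)
p0=z['pos']
q=P[150:420,215:420].reshape(-1,3);q=q[np.isfinite(q[:,2])]
for a in (-.015,-.007,.001,.009,.017):
    s=q[(q[:,2]>p0[2]+a)&(q[:,2]<p0[2]+a+.008)&(q[:,1]>p0[1]+.01)&(abs(q[:,0]-p0[0])<.026)]
    if len(s)>20:
        r=least_squares(lambda t:np.hypot(s[:,0]-t[0],s[:,1]-t[1])-.029,p0[:2],loss='soft_l1',f_scale=.001);print(a,len(s),(r.x-p0[:2]).round(4),r.x.round(4))
s=q[(q[:,2]>p0[2]+.02)&(q[:,2]<p0[2]+.04)&(abs(q[:,0]-p0[0])<.026)];print('top',np.median(s[:,2])-p0[2],len(s))
E
```

```text
23.55 [ 0.50875603 -0.338906    0.14925333] [-3.14139167e+00 -6.78426285e-04  3.20377552e-03] [-5.880e-01  3.760e-01 -1.490e-01  1.045e+00  1.000e-03  9.800e-01]
-0.015 590 [-0.     -0.0004] [ 0.5087 -0.3393]
-0.007 668 [-0.     -0.0004] [ 0.5087 -0.3393]
0.001 782 [-0.     -0.0004] [ 0.5087 -0.3393]
0.009 908 [-0.     -0.0004] [ 0.5087 -0.3393]
0.017 1099 [-0.     -0.0004] [ 0.5087 -0.3393]
top 0.02958303806844098 20411
```

View pics/w12.png

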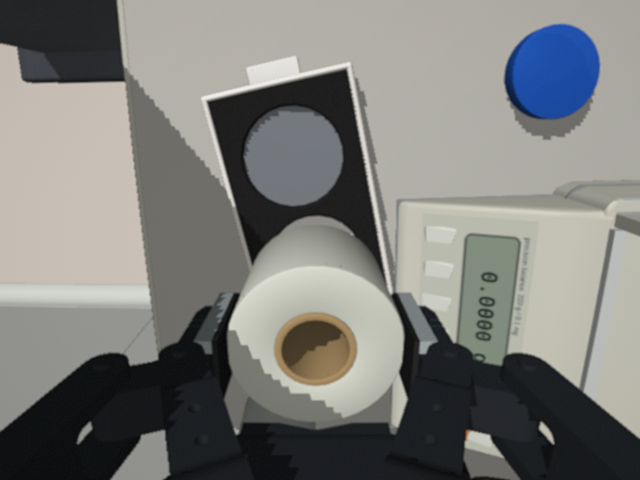

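Request:
play_rows:
  steps:
    - {"wx": 0, "wy": 0, "wz": 0, "dx": 0.002, "dy": 0.03, "dz": 0, "gripper": 1}
    - {"wx": 0, "wy": 0, "wz": 0, "dx": 0, "dy": 0.02, "dz": 0.03, "gripper": 1}
    - {"wx": 0, "wy": 0, "wz": 0, "dx": 0, "dy": 0, "dz": 0.06, "gripper": 1}
    - {"wx": 0, "wy": 0, "wz": 0, "dx": 0, "dy": 0, "dz": 0.06, "gripper": 1}
    - {"wx": 0, "wy": 0, "wz": 0, "dx": 0, "dy": 0, "dz": 0.04, "gripper": 1}
    - {"wx": 0, "wy": 0, "wz": 0, "dx": 0, "dy": 0, "dz": 0.014, "gripper": 1}
    - {"wx": 0, "wy": 0, "wz": 0, "dx": 0, "dy": 0, "dz": 0, "gripper": 1}
    - {"wx": 0, "wy": 0, "wz": 0, "dx": 0, "dy": 0, "dz": 0, "gripper": 1}

```text
time_s: 24.4
tool_pos: [0.5106, -0.3642, 0.0474]
tcp_rot: [3.141, -0.001, 0.004]
wrist_force: [-0.2, -0.8, -0.9]
grip_width: 0.0564
```

Request:
play_rows:
  steps:
    - {"wx": 0, "wy": 0, "wz": 0, "dx": -0.001, "dy": 0, "dz": 0.01, "gripper": 1}
    - {"wx": 0, "wy": 0, "wz": 0, "dx": 0, "dy": 0, "dz": 0.015, "gripper": 1}
    - {"wx": 0, "wy": 0, "wz": 0, "dx": 0, "dy": 0, "dz": 0.012, "gripper": 1}
    - {"wx": 0, "wy": 0, "wz": 0, "dx": 0, "dy": 0, "dz": 0.003, "gripper": 1}
    - {"wx": 0, "wy": 0, "wz": 0, "dx": 0, "dy": 0, "dz": 0, "gripper": 1}

```text
time_s: 24.9
tool_pos: [0.5093, -0.3637, 0.0269]
tcp_rot: [-3.141, 0.0, 0.004]
wrist_force: [-0.6, -0.1, 2.4]
grip_width: 0.0565
```

Request:
play_rows:
  steps:
    - {"wx": 0, "wy": 0, "wz": 0, "dx": 0, "dy": 0, "dz": 0, "gripper": -0.55}
    - {"wx": 0, "wy": 0, "wz": 0, "dx": 0, "dy": 0, "dz": 0, "gripper": -0.55}
    - {"wx": 0, "wy": 0, "wz": 0, "dx": 0, "dy": 0, "dz": 0, "gripper": -0.55}
    - {"wx": 0, "wy": 0, "wz": 0, "dx": 0, "dy": 0, "dz": -0.03, "gripper": -0.55}
    - {"wx": 0, "wy": 0, "wz": 0, "dx": 0, "dy": 0, "dz": -0.05, "gripper": -0.55}
    - {"wx": 0, "wy": 0, "wz": 0, "dx": 0, "dy": 0, "dz": -0.08, "gripper": -0.55}
    - {"wx": 0, "wy": 0, "wz": 0, "dx": 0, "dy": 0, "dz": -0.08, "gripper": -1}
    - {"wx": 0, "wy": 0, "wz": 0, "dx": 0, "dy": 0, "dz": -0.06, "gripper": -1}
    - {"wx": 0, "wy": 0, "wz": 0, "dx": 0, "dy": 0, "dz": 0, "gripper": -1}
    - {"wx": 0, "wy": 0, "wz": 0, "dx": 0, "dy": 0, "dz": 0, "gripper": -1}

```text
time_s: 25.9
tool_pos: [0.5101, -0.3642, 0.1787]
tcp_rot: [3.14, -0.002, 0.004]
wrist_force: [0.2, 0.5, -0.9]
grip_width: 0.0854
```

```bash
python3 snap.py w13; python3 cyl.py w13 .5099 -.3643 .029 .025 .07;python3 cyl.py w13 .522 -.4235 .009 .025 .07
```

```text
25.9 [ 0.51009264 -0.36424199  0.17866556] [ 3.13986251e+00 -2.38441031e-03  4.27248267e-03] [-0.62   0.385 -0.067  1.115 -0.     0.946]
5457 [ 0.4806 -0.3929  0.025 ] [ 0.5382 -0.335   0.059 ] mid [ 0.5094 -0.364   0.042 ]
top z 0.0566 mid [ 0.5093 -0.3638] span [0.0543 0.0544]
697 [ 0.5128 -0.4329  0.025 ] [ 0.5309 -0.4143  0.0525] mid [ 0.5218 -0.4236  0.0388]
top z 0.0503 mid [ 0.5219 -0.4235] span [0.017  0.0167]
```

View pics/w13.png

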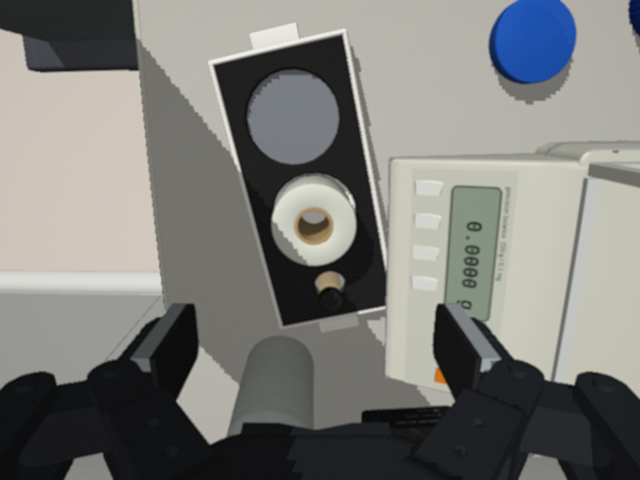

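```bash
python3 - <<'E'
from h import *
T=np.array(camera_info('wrist')['hand_eye'])
for t,w in (('w3',20),('w8',51.5),('w12',56.5),('w13',85.4)):
    z=np.load(t+'.npz');ci=dict(camera_info('wrist'))
    P=cloud('wrist',z['d'],dict(tool_pos=np.zeros(3),tcp_rot=np.zeros(3)))
    for sgn in (-1,1):
        x=P[...,0]*sgn
        m=(x>w/2000-.002)&(x<w/2000+.02)&(abs(P[...,1])<.014)&(P[...,2]>-.04)&(P[...,2]<.01)
        q=P[m]
        if len(q):print(t,w,sgn,len(q),'z pct',np.percentile(q[:,2],[5,50,95,99,100]).round(4),'y',q[:,1].min().round(4),q[:,1].max().round(4),'xmin',(q[:,0]*sgn).min().round(4))
E
```

```text
w3 20 -1 2658 z pct [-0.0384 -0.0245 -0.0055  0.0047  0.0098] y -0.0118 0.012 xmin 0.008
w3 20 1 2559 z pct [-0.0384 -0.0244 -0.0058  0.0018  0.0097] y -0.0118 0.0117 xmin 0.008
w8 51.5 -1 2725 z pct [-0.0386 -0.0255 -0.0088 -0.0049 -0.0029] y -0.0114 0.0125 xmin 0.0253
w8 51.5 1 2747 z pct [-0.0384 -0.0256 -0.0087 -0.0052 -0.0034] y -0.0118 0.0122 xmin 0.025
w12 56.5 -1 2396 z pct [-0.0386 -0.0296 -0.0124 -0.009  -0.0059] y -0.012 0.0119 xmin 0.0263
w12 56.5 1 2371 z pct [-0.0388 -0.0296 -0.0127 -0.0092 -0.0061] y -0.0115 0.0116 xmin 0.0263
w13 85.4 -1 2718 z pct [-0.0389 -0.0295 -0.017  -0.0144 -0.0131] y -0.0114 0.012 xmin 0.042
w13 85.4 1 2729 z pct [-0.0391 -0.0299 -0.0168 -0.0145 -0.0121] y -0.0114 0.012 xmin 0.0419
```

Request:
play_rows:
  steps:
    - {"wx": 0, "wy": 0, "wz": 0, "dx": -0.01, "dy": -0.06, "dz": 0, "gripper": -1}
    - {"wx": 0, "wy": 0, "wz": 0, "dx": -0.02, "dy": -0.09, "dz": 0, "gripper": -1}
    - {"wx": 0, "wy": 0, "wz": 0, "dx": -0.03, "dy": -0.09, "dz": 0, "gripper": -1}
    - {"wx": 0, "wy": 0, "wz": 0, "dx": -0.03, "dy": -0.09, "dz": 0, "gripper": -1}
    - {"wx": 0, "wy": 0, "wz": 0, "dx": -0.03, "dy": -0.09, "dz": 0.03, "gripper": -1}
    - {"wx": 0, "wy": 0, "wz": 0, "dx": -0.003, "dy": -0.053, "dz": 0.07, "gripper": -1}
    - {"wx": 0, "wy": 0, "wz": 0, "dx": 0, "dy": 0, "dz": 0.07, "gripper": -1}
    - {"wx": 0, "wy": 0, "wz": 0, "dx": 0, "dy": 0, "dz": 0.05, "gripper": -1}
    - {"wx": 0, "wy": 0, "wz": 0, "dx": 0, "dy": 0, "dz": 0, "gripper": -1}
    - {"wx": 0, "wy": 0, "wz": 0, "dx": 0, "dy": 0, "dz": 0, "gripper": -1}

```text
time_s: 26.95
tool_pos: [0.4459, -0.1272, 0.0663]
tcp_rot: [-3.141, 0.003, 0.004]
wrist_force: [0.4, 0.3, -0.3]
grip_width: 0.0853
```

```bash
python3 snap.py w14; python3 cyl.py w14 .4484 -.1276 .03 .008 .03
```

```text
26.95 [ 0.44587422 -0.12724765  0.06631748] [-3.14086282e+00  2.54614096e-03  4.21226314e-03] [-0.278  0.201 -0.602  0.77  -0.     1.289]
10290 [ 0.4182 -0.1577  0.008 ] [ 0.478  -0.0975  0.0185] mid [ 0.4481 -0.1276  0.0133]
top z 0.016 mid [ 0.4481 -0.1272] span [0.0558 0.056 ]
```

View pics/w14.png

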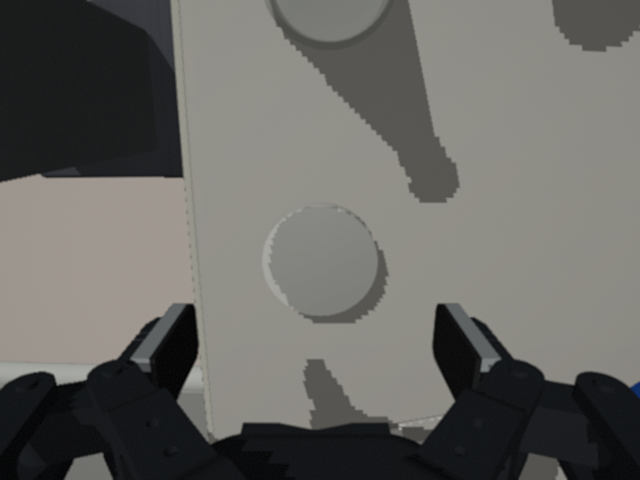

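Dish at (0.4481, -0.1275). I'll go down to about z = 0.

Request:
play_rows:
  steps:
    - {"wx": 0, "wy": 0, "wz": 0, "dx": 0.004, "dy": 0, "dz": 0.04, "gripper": -1}
    - {"wx": 0, "wy": 0, "wz": 0, "dx": 0, "dy": 0, "dz": 0.05, "gripper": -1}
    - {"wx": 0, "wy": 0, "wz": 0, "dx": 0, "dy": 0, "dz": 0.04, "gripper": -1}
    - {"wx": 0, "wy": 0, "wz": 0, "dx": 0, "dy": 0, "dz": 0, "gripper": -1}
    - {"wx": 0, "wy": 0, "wz": 0, "dx": 0, "dy": 0, "dz": 0, "gripper": -1}

```text
time_s: 27.5
tool_pos: [0.4497, -0.1279, 0.0029]
tcp_rot: [3.141, -0.001, 0.004]
wrist_force: [0.2, 0.1, 1.2]
grip_width: 0.0855
```

Request:
play_rows:
  steps:
    - {"wx": 0, "wy": 0, "wz": 0, "dx": -0.003, "dy": 0, "dz": 0.007, "gripper": -1}
    - {"wx": 0, "wy": 0, "wz": 0, "dx": 0, "dy": 0, "dz": 0, "gripper": -1}
    - {"wx": 0, "wy": 0, "wz": 0, "dx": 0, "dy": 0, "dz": 0, "gripper": 1}
    - {"wx": 0, "wy": 0, "wz": 0, "dx": 0, "dy": 0, "dz": 0, "gripper": 1}
    - {"wx": 0, "wy": 0, "wz": 0, "dx": 0, "dy": 0, "dz": 0, "gripper": 1}
    - {"wx": 0, "wy": 0, "wz": 0, "dx": 0, "dy": 0, "dz": 0, "gripper": 1}
    - {"wx": 0, "wy": 0, "wz": 0, "dx": 0, "dy": 0, "dz": 0, "gripper": 1}

```text
time_s: 28.2
tool_pos: [0.4478, -0.1276, -0.0007]
tcp_rot: [3.141, -0.001, 0.004]
wrist_force: [-2.7, -0.0, 10.0]
grip_width: 0.0577
```

Request:
play_rows:
  steps:
    - {"wx": 0, "wy": 0, "wz": 0, "dx": 0, "dy": 0, "dz": -0.02, "gripper": 1}
    - {"wx": 0, "wy": 0, "wz": 0, "dx": 0, "dy": 0, "dz": -0.05, "gripper": 1}
    - {"wx": 0, "wy": 0, "wz": 0, "dx": 0, "dy": 0, "dz": -0.06, "gripper": 1}
    - {"wx": 0, "wy": 0, "wz": 0, "dx": 0.01, "dy": 0.03, "dz": -0.06, "gripper": 1}
    - {"wx": 0, "wy": 0, "wz": 0, "dx": 0.02, "dy": 0.06, "dz": -0.05, "gripper": 1}
    - {"wx": 0, "wy": 0, "wz": 0, "dx": 0.02, "dy": 0.06, "dz": 0, "gripper": 1}
    - {"wx": 0, "wy": 0, "wz": 0, "dx": 0.02, "dy": 0.06, "dz": 0, "gripper": 1}
    - {"wx": 0, "wy": 0, "wz": 0, "dx": 0.02, "dy": 0.05, "dz": 0, "gripper": 1}
    - {"wx": 0, "wy": 0, "wz": 0, "dx": 0, "dy": 0.03, "dz": 0, "gripper": 1}
    - {"wx": 0, "wy": 0, "wz": 0, "dx": 0, "dy": 0, "dz": 0, "gripper": 1}
    - {"wx": 0, "wy": 0, "wz": 0, "dx": 0, "dy": 0, "dz": 0, "gripper": 1}

```text
time_s: 29.3
tool_pos: [0.4922, -0.2717, 0.1181]
tcp_rot: [-3.141, 0.001, 0.004]
wrist_force: [-0.4, 0.6, -0.6]
grip_width: 0.0574
```

```bash
python3 snap.py w15; python3 - <<'E'
from h import *
from scipy.optimize import least_squares
z=np.load('w15.npz');p0=z['pos'];st=dict(tool_pos=p0,tcp_rot=z['rot']);P=cloud('wrist',z['d'],st)
q=P[150:420,215:420].reshape(-1,3);q=q[np.isfinite(q[:,2])]
s=q[(q[:,2]>p0[2]+.003)&(q[:,2]<p0[2]+.013)&(q[:,1]>p0[1]+.012)&(abs(q[:,0]-p0[0])<.026)]
r=least_squares(lambda t:np.hypot(s[:,0]-t[0],s[:,1]-t[1])-.03,p0[:2],loss='soft_l1',f_scale=.001);print(len(s),(r.x-p0[:2]).round(4))
s=q[(q[:,2]>p0[2]+.012)&(q[:,2]<p0[2]+.022)&(abs(q[:,0]-p0[0])<.024)];print(len(s),'top',np.median(s[:,2])-p0[2]);A=np.c_[s[:,:2]-p0[:2],np.ones(len(s))];print('plane',np.linalg.lstsq(A,s[:,2],rcond=None)[0].round(4))
E
```

```text
29.3 [ 0.49217954 -0.27169384  0.11814683] [-3.14051927e+00  9.46613508e-04  3.79347019e-03] [-0.505  0.315 -0.313  0.944  0.     1.062]
811 [ 0.     -0.0001]
18324 top 0.016562473192562294
plane [-0.0044 -0.0052  0.1347]
```

View pics/w15.png

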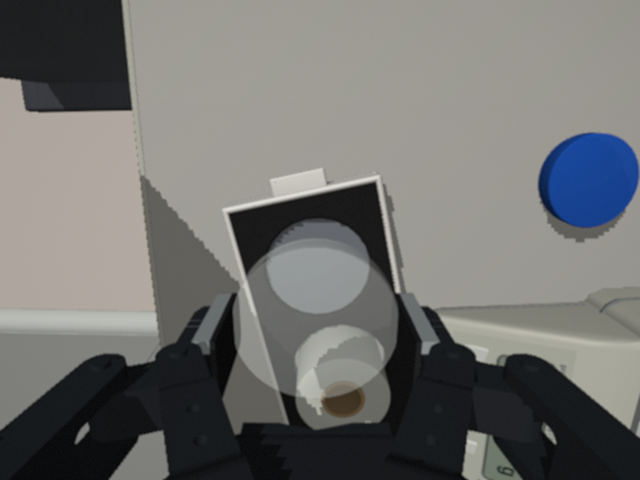

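Request:
play_rows:
  steps:
    - {"wx": 0, "wy": 0, "wz": 0, "dx": 0.003, "dy": 0.022, "dz": 0, "gripper": 1}
    - {"wx": 0, "wy": 0, "wz": 0, "dx": 0, "dy": 0.021, "dz": 0.02, "gripper": 1}
    - {"wx": 0, "wy": 0, "wz": 0, "dx": 0, "dy": 0, "dz": 0.05, "gripper": 1}
    - {"wx": 0, "wy": 0, "wz": 0, "dx": 0, "dy": 0, "dz": 0.05, "gripper": 1}
    - {"wx": 0, "wy": 0, "wz": 0, "dx": 0, "dy": 0, "dz": 0.04, "gripper": 1}
    - {"wx": 0, "wy": 0, "wz": 0, "dx": 0, "dy": 0, "dz": 0.02, "gripper": 1}
    - {"wx": 0, "wy": 0, "wz": 0, "dx": 0, "dy": 0, "dz": 0, "gripper": 1}
    - {"wx": 0, "wy": 0, "wz": 0, "dx": 0, "dy": 0, "dz": 0, "gripper": 1}

```text
time_s: 30.15
tool_pos: [0.4949, -0.2941, 0.0286]
tcp_rot: [3.141, -0.0, 0.004]
wrist_force: [0.7, -1.5, -0.7]
grip_width: 0.0575
```

Request:
play_rows:
  steps:
    - {"wx": 0, "wy": 0, "wz": 0, "dx": -0.0015, "dy": -0.0015, "dz": 0.005, "gripper": 1}
    - {"wx": 0, "wy": 0, "wz": 0, "dx": 0, "dy": 0, "dz": 0.01, "gripper": 1}
    - {"wx": 0, "wy": 0, "wz": 0, "dx": 0, "dy": 0, "dz": 0.007, "gripper": 1}
    - {"wx": 0, "wy": 0, "wz": 0, "dx": 0, "dy": 0, "dz": 0, "gripper": 1}
    - {"wx": 0, "wy": 0, "wz": 0, "dx": 0, "dy": 0, "dz": 0, "gripper": 1}

```text
time_s: 30.65
tool_pos: [0.4938, -0.293, 0.0173]
tcp_rot: [-3.142, 0.0, 0.004]
wrist_force: [-1.5, -0.5, -0.0]
grip_width: 0.0572
```

Request:
play_rows:
  steps:
    - {"wx": 0, "wy": 0, "wz": 0, "dx": 0, "dy": 0, "dz": 0.002, "gripper": 1}
    - {"wx": 0, "wy": 0, "wz": 0, "dx": 0, "dy": 0, "dz": 0, "gripper": 1}
    - {"wx": 0, "wy": 0, "wz": 0, "dx": 0, "dy": 0, "dz": 0, "gripper": -0.7}
    - {"wx": 0, "wy": 0, "wz": 0, "dx": 0, "dy": 0, "dz": 0, "gripper": -0.7}
    - {"wx": 0, "wy": 0, "wz": 0, "dx": 0, "dy": 0, "dz": 0, "gripper": -0.7}
    - {"wx": 0, "wy": 0, "wz": 0, "dx": 0, "dy": 0, "dz": -0.02, "gripper": -0.7}
    - {"wx": 0, "wy": 0, "wz": 0, "dx": 0, "dy": 0, "dz": -0.05, "gripper": -0.7}
    - {"wx": 0, "wy": 0, "wz": 0, "dx": 0, "dy": 0, "dz": -0.09, "gripper": -0.7}
    - {"wx": 0, "wy": 0, "wz": 0, "dx": 0, "dy": 0, "dz": -0.09, "gripper": -0.7}
    - {"wx": 0, "wy": 0, "wz": 0, "dx": 0, "dy": 0, "dz": -0.09, "gripper": -0.7}
    - {"wx": 0, "wy": 0, "wz": 0, "dx": 0, "dy": 0, "dz": -0.09, "gripper": -0.7}
    - {"wx": 0, "wy": 0, "wz": 0, "dx": 0, "dy": 0, "dz": 0, "gripper": -0.7}
    - {"wx": 0, "wy": 0, "wz": 0, "dx": 0, "dy": 0, "dz": 0, "gripper": -0.7}

```text
time_s: 31.95
tool_pos: [0.4946, -0.2935, 0.2332]
tcp_rot: [3.14, -0.003, 0.004]
wrist_force: [0.1, -0.3, -0.7]
grip_width: 0.0725
```

```bash
python3 snap.py w16; python3 cyl.py w16 .494 -.293 .03 .0245 .05;python3 cyl.py w16 .5099 -.3643 .029 .025 .07;python3 cyl.py w16 .522 -.4235 .009 .025 .07
python3 - <<'E'
from h import *
for n in ('scene','side'):
    p,d=grab_frame(n);save(n+'9.png',p);P=cloud(n,d);P0=np.load(n+'P.npy')
    for nm,c,r,z0 in (('beaker',(.555,.06),.035,.02),('flask',(.45,.012),.04,.02)):
        o=[]
        for Q in (P0,P):
            m=(np.hypot(Q[...,0]-c[0],Q[...,1]-c[1])<r)&(Q[...,2]>z0)&(Q[...,2]<.12);q=Q[m];o+=[q.mean(0).round(4).tolist(),len(q)]
        print(n,nm,o)
E
```

```text
31.95 [ 0.49464112 -0.29352893  0.23318853] [ 3.13979472e+00 -2.96648595e-03  4.24519780e-03] [-0.536  0.263 -0.111  1.194 -0.     1.031]
3804 [ 0.4642 -0.3379  0.0245] [ 0.5237 -0.2633  0.05  ] mid [ 0.494  -0.3006  0.0372]
top z 0.0321 mid [ 0.4941 -0.3008] span [0.0558 0.071 ]
3777 [ 0.4805 -0.3929  0.025 ] [ 0.5377 -0.321   0.0592] mid [ 0.5091 -0.357   0.0421]
top z 0.0566 mid [ 0.5093 -0.3637] span [0.0542 0.0546]
498 [ 0.5129 -0.4323  0.025 ] [ 0.5311 -0.4136  0.0528] mid [ 0.522  -0.4229  0.0389]
top z 0.0503 mid [ 0.5217 -0.423 ] span [0.0157 0.0163]
scene beaker [[0.5504, 0.0614, 0.0429], 392, [0.5503, 0.0612, 0.043], 390]
scene flask [[0.4428, 0.0024, 0.0575], 508, [0.4428, 0.0025, 0.0578], 506]
side beaker [[0.5501, 0.0545, 0.0435], 583, [0.55, 0.0544, 0.0435], 586]
side flask [[0.4531, -0.0048, 0.0566], 775, [0.4531, -0.0049, 0.0562], 778]
```

View pics/w16.png

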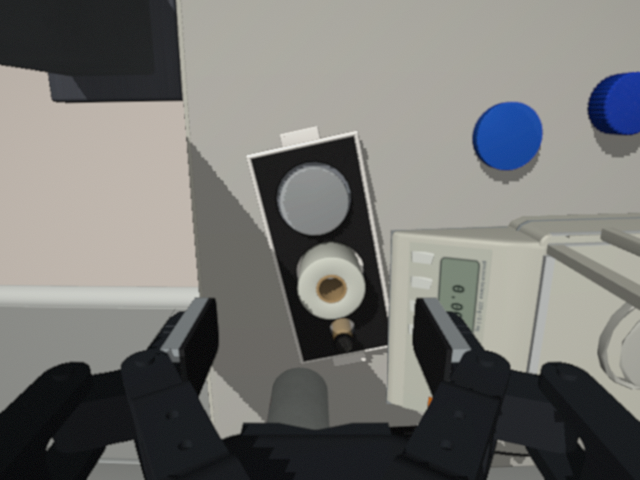

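View pics/scene9.png

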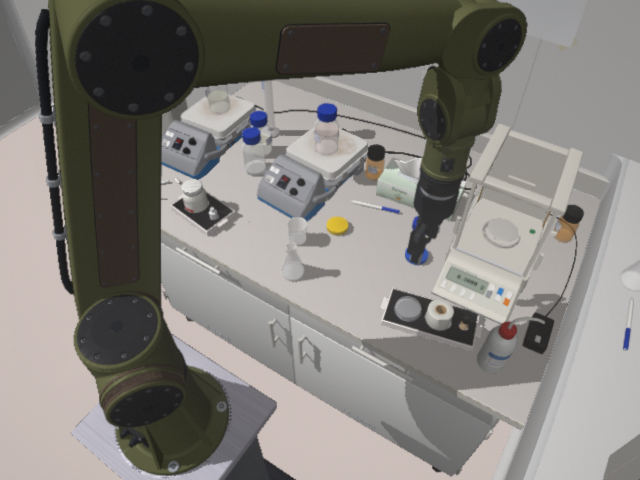

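```bash
python3 - <<'E'
from h import *
s=sense();print(s['time_s'],abs(s['qd']).max())
print(manip.finish_job())
E
```

```text
32.1 0.010478450602062006
the job is handed in; nothing more can be done
None
```

I put all five things into their own pockets, let go of them, and handed the job in at 32 s of the 115 s allowed. No verdict came back.

| Thing | Tray | Top height measured | Top height if fully seated | Distance from pocket centre |
|---|---|---|---|---|
| Dish | long | 32.1 mm | 32 mm | under 1 mm |
| Film roll | long | 56.6 mm | 56 mm | about 1 mm |
| Vial | long | 50.3 mm | 50 mm | about 1 mm |
| Jar | short | 89.3 mm | 89 mm | about 2 mm |
| Weight | short | 49.4 mm | 50 mm | about 1 mm |

- **Beaker and flask:** in the last fixed-camera pictures they stand within about 0.3 mm of where they started.
- **Arm:** it was clear of everything when I handed in. No force reading in the reports went above about 10 N, though the arm reports force only at the end of each move.
- **Short tray:** I took its close measurement right after placing the jar. After that I only saw it from a distance, and it looked unchanged.
- **Dish:** the automatic fit of its centre was off by about 7 mm in y, because it also picked up points from the film roll. I took the dish centre from its own rim edges instead.

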